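# Take the sieve plate out of the sample mill and show it

## Task

The mill's sieve needs checking: swing the white cover flap on top of the bench mill right up and over on its hinge and leave it standing open, then draw the sieve plate beneath it straight up out of its slot by its pull tab. Hold it up over the middle of the steel tray, upright and with its lower edge a good hand's breadth (10 cm or more) above the bench, with its mesh turned square to the far edge of the bench so that I can look through it from there. Finish still holding it there, still; leave the spare sieve, the tray and everything else on the bench where they are.

Things in the scene. Friction and masses are not known exactly. Their poses are not given: they have to be found in the camera images.
- mill: Bench hammer mill, grey, steel drum, fixed. Origin: on the bench, straight below the middle of the sieve slot. x runs from its front (drawer) to its rear (motor), y to its left, z up. In its frame, mm: base x -130 to 310, y +-90 (switch box to y 103); front housing x -125 to -30, top z 140; drum x 23 to 147, top z 157; motor x 170 to 305, top z 145; hopper x 133 to 243, z 190 to 280.
- slot (a point): Middle of the sieve slot's mouth, level with the slot frame's rim, 140 mm above the bench; axes as mill. The slot is 20 mm (x) by 108 mm (y) and 90 mm deep; its frame measures 60 by 150 mm. In front of it (-x) and 30 mm behind, nothing of the mill but the flap stands higher than this rim.
- flap (a joint): Angle of the cover flap, rad: 0 = shut (lying on the slot frame), grows as the flap swings up and over towards the mill's -y side, 1.57 = upright, stop at 1.85. It may start slightly ajar (up to 0.1). Stiff friction hinge: it stays at any angle it is left at; about 4 N at the handle moves it.
- flap_hinge (a point): Middle of the flap's hinge line, along the mill's x at mill y -72, z 141 mm. Turns with the flap: x along the hinge line, y from the hinge to the flap's free edge (mill +y when shut), z out of the flap's top (up when shut). The flap is a white hood, open below, 86 mm (x) by 142 mm (y) by 48 mm (z), walls 3 mm.
- flap_handle (a point): Middle of the flap's handle: a round steel bar 10 mm thick along the flap's x, 62 mm clear between its two posts, 134 mm from the hinge line along the flap's y and 82 mm along its z (34 mm above the hood's top). The bar can turn between the fingers as the flap swings. Axes as flap_hinge.
- sieve: Sieve plate in the mill, hidden by the shut flap: steel frame 12 mm thick (x), 100 wide (y), 85 high (z) round a fine mesh; pull tab on its top edge 12 mm thick, 44 wide, z 85 to 128. About 0.18 kg. Origin: centre of its underside. Stands loose in the slot (4 mm play), axes as the mill's, underside 50 mm above the bench, tab 38 mm proud of the rim; must rise 90 mm to come clear.
- sieve_tab (a point): Point inside the sieve's pull tab, on its centre line, 114 mm above its underside (24 mm above the slot's rim when seated). Axes as sieve.
- tray: Loose shallow stainless tray, 200 mm (x) by 280 mm (y), rim 25 mm high, 3 mm walls and floor, to the left of the mill. Origin: centre of its underside.
- bench (a point): A point on the bench top between mill and tray; its x axis points square to the far edge of the bench (world x), z up.
- brush: Small hand brush, 160 mm long, lying loose in the tray, along its far long side; leave it.
- spare: Spare sieve, same frame as the mill's, coarser mesh, standing in the wooden rack left of the tray; leave it. Origin: centre of its underside.
- rack: Fixed wooden rack, 130 by 130 mm, 37 mm high, holding the spare sieve (whose tab reaches 136 mm). Origin: centre of its underside.
- mortar: White porcelain mortar, 114 mm across, 68 mm high, its pestle leaning in it up to 110 mm; on the bench between the robot and the tray. Origin: centre of its underside.
- beaker: Glass beaker, 70 mm across, 95 mm high, at the back beyond the tray. Origin: centre of its underside.
- jar: Glass jar with white lid, 64 mm across, 85 mm high, in front of the rack, left of the mortar. Origin: centre of its underside.
- flask: Conical glass flask, 72 mm across, 120 mm high, at the back beyond the tray. Origin: centre of its underside.
- pot: White plastic pot with black lid, 60 mm across, 70 mm high, right of the mill's front. Origin: centre of its underside.
- scoop: Steel spoon, 180 mm long, lying right of the mill.
Not all that is in view belongs to the job. What is shaped like the brush but orange is not meant.

How it is judged:
By the outcome, as a careful person would: the job done as asked, in the order asked, and still so for the second after the job is handed in, while the arm keeps its last pose, push and grip.
It also fails if it takes over 50 s, if anything falls off the work surface, if the arm or the gripper's body presses on something with over 40 N, if the wrist force passes 120 N, or if a joint passes its speed limit or range.

## Robot

A 6-joint arm with a two-finger parallel gripper is mounted at the origin on the work surface. World frame = base frame: x ahead of the robot, y to its left, z up, the work surface at z = 0. Lengths are in m, angles in degrees, forces in N, time in s.
With the tool pointing down it reaches from about 0.25 to 0.725 m from the base axis. Payload 9.7 kg.
Tool frame: the origin (TCP) lies between the finger pads; the fingertips stand 11 mm ahead of it and the grasp point (between the pads) lies 8 mm behind it; z points along the fingers, x is the direction in which the jaws open and shut, and the axes are right-handed (so a half turn about z gives the same grasp; the last joint's range is limited). The gripper opens to 85 mm and grips with 20 to 120 N. Pads are 22 mm wide; open, the fingers measure 114 mm over their backs; the gripper's body (76 mm by 85 mm) begins 54 mm behind the grasp point. The pads swing forward as they close: fully open they stand 13 mm farther back than shut.
Start: joints at [71.505, 4.979, 10.078, 95.1, 0, 90], TCP at [0.174, 0.522, 0.205] pointing down, gripper open.
Joint ranges: [-179.16, 179.16], [-48.56, 103.87], [-65.8, 70.77], [-126.05, 130.52], [-82.76, 87.17], [-180, 180]. Speed limits (degrees/s): [127.2, 127.2, 147.25, 180, 180, 180].

## Interface

Orientations are given as [roll, pitch, yaw] about the fixed x, y, z axes, in that order (R = Rz(yaw) Ry(pitch) Rx(roll)).
In Python, from workcell import get_obs, camera, job_done, spotter gives the robot as it stands.
- The arm moves only by the tool play_rows, never from a script. Its argument "rows" is a list of rows, each a list of 3 entries, a list of its own where there are three numbers: the closure, from 0 (fully open) to 1 (shut), then the shift along the tool's x, y, z in cm, then the turn, a rotation vector about the tool's x, y, z in degrees. In form: [[claw, [x, y, z], [wx, wy, wz]], ...]. A call has 1 to 12 rows; each row shifts and turns the pose as measured when the row begins, along the tool's axes as they then stand; what a row does not reach is not made up. A row lasts 1/10 s, in which the tool goes at most 50 mm and 8.59 degrees, less where a joint would pass 70% of its speed; a pose out of reach is approached as far as the arm can. A call is refused whole if a number of a shift passes 5 or a number of a turn 8.59, either way. A call with a gripper value outside its range is refused whole. The fingers move at their own pace and stop on an object; "newtons" is the grip in N (left out, the last holds). Time passes only in rows, so rows that do not move let the fingers close. It gives the time, the measured TCP pose, the force and the opening at its end, in the units of the state.
- get_obs(): the state, without advancing time (a new reading comes with each control period).
- camera(name): name is "scene" or "top" or "wrist"; returns a dict with "img" (384x512x3 uint8, red, green, blue), "intrinsics" (3x3 intrinsics, pixels), "k1" (the pictures are not rectified: a ray, as slopes to the right and down, at radius r is drawn at 1 + k1 r^2 times it, then the intrinsics apply), "xyz" and "orientation" of the camera in the world. Camera axes: x right, y down, z forward; pixel columns grow to the right and rows downward; lengths in m; the calibration is good to about 2 mm. A picture is of the moment at which its call begins. There is no depth.
- job_done(): hands the job in, once; it reports no verdict.
Trained networks look in a picture, given as the dict that the camera call returned (one of the last four; its "shot" number tells which), for a name from the list of things; names that differ only in an ending like _2 or _b are one class to them, and where a whole thing is asked for, a point or a joint stands for the part that bears it (a point fixed in the world has none). Each returns a list of dicts, best first, with "confidence" (0 to 1); they miss things now and then, are a little off and sometimes report something else, mostly with a low value. They report only what shows in the picture. A call takes as long as a camera call. They do not tell look-alikes from the thing itself.
- spotter.spot_in(picture, thing): "point" ([x, y, z] in m, in world coordinates, good to about 4 mm: the middle of the surface that is visible of it).
- spotter.trace(picture, thing): "pixels" (384x512 bool, what is visible of it).
The state is a dict: "time": time; "q": joint angles; "qd": joint speeds; "joint_efforts": joint torques, N m; "ee_pos": TCP position; "tcp_rot": TCP orientation; "wrist_force": force on the tool from outside, world axes, zero at the start; "torque": the same for the moment, N m; "opening": finger opening in m.
Only numpy, scipy, OpenCV 4.12 (cv2) and the standard library are available. Lean on these libraries where they do the work, as an engineer would, in place of code of your own. Each camera call takes 0.05 s, during which the arm holds its last target.

## Working session

There is one attempt and no reset: what is moved stays moved. The work goes in short steps, Python scripts to look and compute and a tool call to move; the robot and the scene stay as the last step left them, time stands still between calls to the robot, and variables do not carry over. Pictures are saved under pics/ and viewed, and the job is handed in when it is done.

Besides the shell and the picture viewer there is one more tool, called after "Call:" in YAML: its name, and indented under it one key for each argument. play_rows: Moves the arm, as the interface text tells. Its arguments: {"type":"object","properties":{"rows":{"type":"array","items":{"type":"array"}},"newtons":{"type":"number"}},"required":["rows"]}

```bash
ls; mkdir -p pics
python3 - <<'E'
from workcell import get_obs,camera,spotter
import cv2
o=get_obs();print(o)
for n in ["scene","top"]:
    c=camera(n);cv2.imwrite(f"pics/{n}0.png",c["img"][:,:,::-1])
    print(n,c["intrinsics"],c["k1"],c["xyz"],c["orientation"])
    for t in ["mill","flap","flap_handle","flap_hinge","tray","rack","spare","pot","mortar","jar","beaker","flask"]:
        r=spotter.spot_in(c,t);print(t,[( [round(float(v),3) for v in x["point"]],round(x["confidence"],2)) for x in r[:2]])
E
```

```text
pics
{'time': 0.0, 'q': array([7.15043509e+01, 5.01326805e+00, 1.00334826e+01, 9.51002623e+01,
       1.11570180e-03, 8.99984167e+01]), 'qd': array([-0.04161523,  0.01378872,  0.0718058 ,  0.00136586,  0.00577495,
        0.0434901 ]), 'joint_efforts': array([ 6.94660703e-04, -5.20381629e+01,  4.64807618e+01,  1.61130319e-02,
        1.96586342e-05,  2.40361391e-05]), 'ee_pos': array([0.17438507, 0.52133271, 0.2042536 ]), 'tcp_rot': array([-1.79998882e+02,  8.00477326e-02,  7.15059342e+01]), 'wrist_force': array([-0.63663519,  0.27533211,  0.11288553]), 'torque': array([0.00529697, 0.00984991, 0.03016388]), 'opening': 0.08536211469423408}
scene [[424.13486121   0.         255.01047966]
 [  0.         424.13486121 200.25874816]
 [  0.           0.           1.        ]] -0.004752048445156559 [1.16869386 0.83487811 1.07477677] [-131.40165319   -0.91283909  142.55862209]
mill [([0.639, -0.163, 0.137], 0.69)]
flap [([0.527, -0.138, 0.194], 0.63)]
flap_handle [([0.529, -0.142, 0.195], 0.68)]
flap_hinge [([0.529, -0.139, 0.191], 0.66), ([0.762, 0.172, 0.045], 0.42)]
tray [([0.546, 0.326, 0
[... 460 characters left out ...]
        ]] -0.14171032222479155 [0.42592911 0.04294092 1.49717386] [-1.77301761e+02 -8.59822089e-02 -8.99132434e+01]
mill [([0.591, -0.187, 0.144], 0.88), ([0.602, 0.291, 0.02], 0.55)]
flap [([0.51, -0.188, 0.198], 0.83)]
flap_handle [([0.508, -0.181, 0.197], 0.97)]
flap_hinge [([0.514, -0.186, 0.195], 0.9)]
tray [([0.252, 0.282, 0.036], 0.7), ([0.555, 0.315, 0.001], 0.64)]
rack [([0.473, 0.561, 0.039], 0.85), ([0.321, 0.441, 0.086], 0.4)]
spare [([0.488, 0.547, 0.095], 0.58)]
pot [([0.375, -0.39, 0.073], 0.53)]
mortar []
jar [([0.322, 0.436, 0.081], 0.86), ([0.6, 0.293, 0.022], 0.74)]
beaker [([0.75, 0.268, 0.045], 0.83), ([0.514, -0.189, 0.195], 0.33)]
flask [([0.739, 0.155, 0.052], 0.82)]
```

View pics/scene0.png

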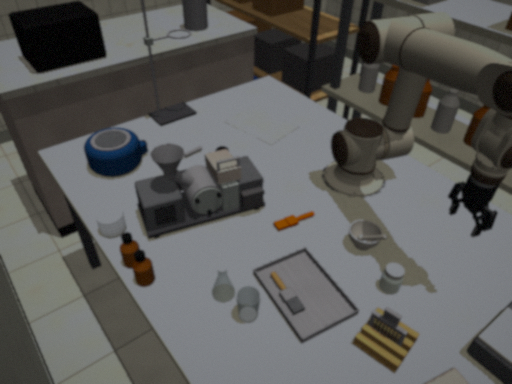

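View pics/top0.png

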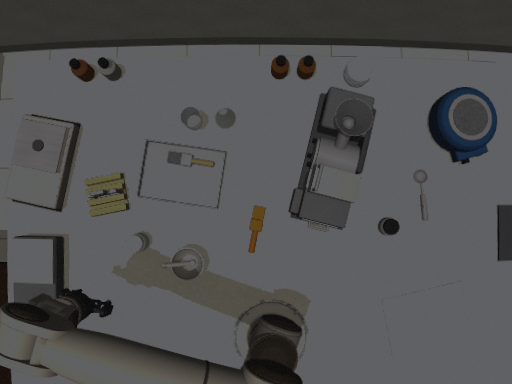

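```bash
cat > h.py <<'E'
import numpy as np,cv2
from scipy.spatial.transform import Rotation as R
def RPY(o): return R.from_euler('xyz',o,degrees=True).as_matrix()
def proj(c,P):
    P=np.atleast_2d(P);p=(P-np.array(c["xyz"]))@RPY(c["orientation"])
    s=p[:,:2]/p[:,2:];r2=(s**2).sum(1,keepdims=True);s=s*(1+c["k1"]*r2)
    K=np.array(c["intrinsics"]);return s*[K[0,0],K[1,1]]+[K[0,2],K[1,2]]
def ray(c,uv):
    K=np.array(c["intrinsics"]);d=(np.array(uv,float)-[K[0,2],K[1,2]])/[K[0,0],K[1,1]]
    s=d.copy()
    for _ in range(20): s=d/(1+c["k1"]*(s@s))
    return RPY(c["orientation"])@np.array([s[0],s[1],1])
def atz(c,uv,z):
    d=ray(c,uv);o=np.array(c["xyz"]);return o+d*(z-o[2])/d[2]
def box(x0,x1,y0,y1,z0,z1):
    return np.array([[x,y,z] for x in(x0,x1) for y in(y0,y1) for z in(z0,z1)],float)/1000
EDG=[(a,b) for a in range(8) for b in range(a+1,8) if bin(a^b).count('1')==1]
def drawbox(img,c,P,col,s,off):
    q=(proj(c,P)-off)*s
    for a,b in EDG: cv2.line(img,tuple(int(v) for v in q[a]),tuple(int(v) for v in q[b]),col,1)
def bright(i): return np.clip((i/255.)**0.6*255*1.15,0,255).astype(np.uint8)
E
python3 - <<'E'
from h import *
from workcell import camera
import pickle
for n,(x0,y0,x1,y1),s in [("top",(270,70,400,250),3.3),("scene",(120,130,280,240),5)]:
    c=camera(n);pickle.dump(dict(c),open(f"{n}0.pkl","wb"))
    i=bright(c["img"][y0:y1,x0:x1,::-1]);cv2.imwrite(f"pics/{n}z.png",cv2.resize(i,None,fx=s,fy=s,interpolation=cv2.INTER_CUBIC))
E
```

```text
(no output)
```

View pics/topz.png

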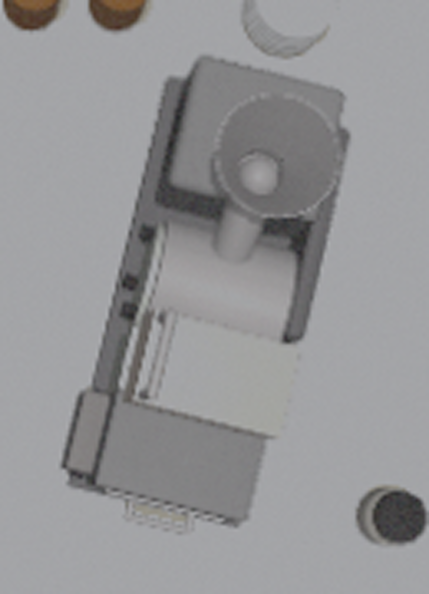

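View pics/scenez.png

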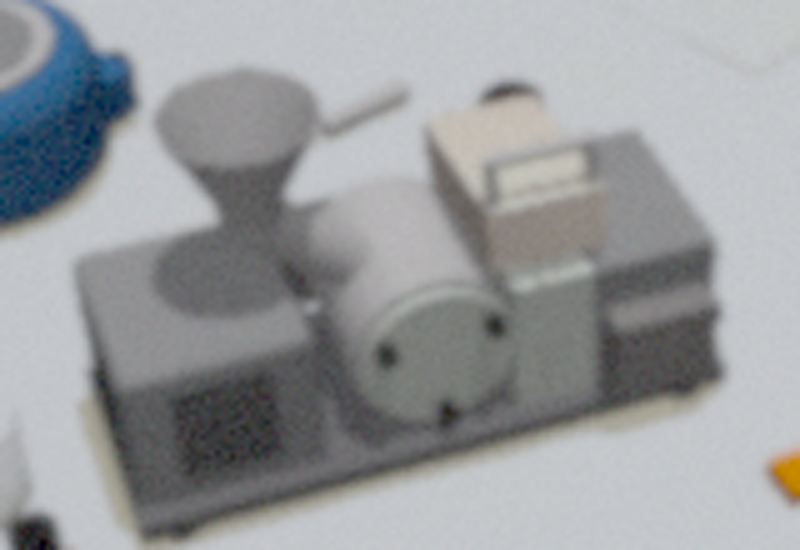

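```bash
cat > fit.py <<'E'
from h import *
import pickle
from scipy.optimize import least_squares
T=pickle.load(open("top0.pkl","rb"));S=pickle.load(open("scene0.pkl","rb"))
def mill(p,P):
    x,y,yaw=p[:3];c,s=np.cos(yaw),np.sin(yaw)
    P=np.atleast_2d(P)/1000;return np.c_[x+c*P[:,0]-s*P[:,1],y+s*P[:,0]+c*P[:,1],P[:,2]]
def flap(p,P):
    a=p[3];P=np.atleast_2d(P).astype(float);c,s=np.cos(a),np.sin(a)
    return mill(p,np.c_[P[:,0],-72+c*P[:,1]-s*P[:,2],141+s*P[:,1]+c*P[:,2]])
obs=[]
t=lambda u,v:np.array([u,v])/3.3+[270,70]
s=lambda u,v:np.array([u,v])/5+[120,130]
obs=[(T,0,(305,0,145),None)]
O=[(T,1,(43,0,48),t(302,342)),(T,1,(-43,0,48),t(274,437)),
(T,1,(-33,134,82),t(152,395)),(T,1,(33,134,82),t(172,314)),
(S,1,(43,142,48),s(490,213)),(S,1,(-43,142,48),s(606,187)),(S,1,(43,0,48),s(426,128)),(S,1,(-43,0,48),s(546,97)),
(S,1,(33,134,82),s(490,162)),(S,1,(-33,134,82),s(590,150)),
(T,0,(305,-65,145),t(347,92)),(T,0,(305,65,145),t(203,57)),(S,0,(305,90,0),s(142,540)),(S,0,(-130,90,0),s(720,380))]
def res(p): return np.concatenate([ (proj(c,(flap if f else mill)(p,P))[0]-uv) for c,f,P,uv in O])
r=least_squares(res,[.51,-.19,-.25,.05],loss='soft_l1')
if __name__=="__main__":
    p=r.x;print(p,np.degrees(p[2:]));print(res(p).reshape(-1,2).round(1))
    for c,n,(x0,y0,x1,y1),k in [(T,"top",(270,70,400,250),3.3),(S,"scene",(120,130,280,240),5)]:
        i=cv2.resize(bright(c["img"][y0:y1,x0:x1,::-1]),None,fx=k,fy=k)
        off=np.array([x0,y0])
        drawbox(i,c,mill(p,box(-130,310,-90,90,0,20)*1000),(0,255,0),k,off)
        drawbox(i,c,mill(p,box(-125,-30,-75,75,20,140)*1000),(255,255,0),k,off)
        drawbox(i,c,flap(p,box(-43,43,0,142,0,48)*1000),(0,0,255),k,off)
        drawbox(i,c,flap(p,box(-31,31,129,139,77,87)*1000),(255,0,255),k,off)
        cv2.imwrite(f"pics/fit_{n}.png",i)
    np.save("p.npy",p)
E
python3 fit.py
```

```text
[ 0.51140284 -0.18604103 -0.26543362  0.06133588] [-15.2082263    3.51428701]
[[-0.2  2.2]
 [ 1.2  0.9]
 [-1.1 -1.9]
 [-1.4  0.9]
 [-0.8  0.3]
 [-0.1 -0. ]
 [-0.3 -3.3]
 [-1.8 -1.9]
 [ 0.7  0.2]
 [-0.8 -1.6]
 [-0.3 -0.7]
 [ 4.2 -1.2]
 [ 1.3  0.7]
 [ 1.2  2. ]]
```

View pics/fit_top.png

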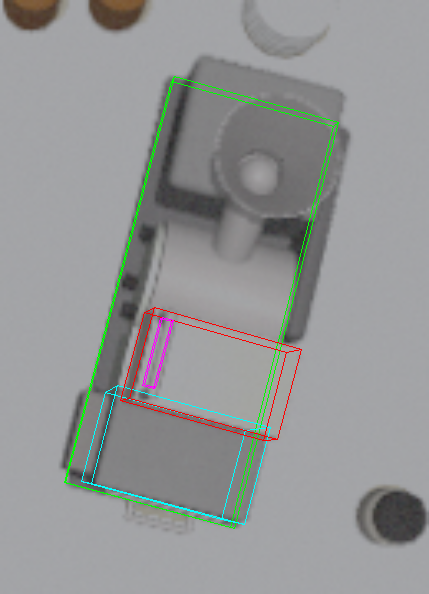

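View pics/fit_scene.png

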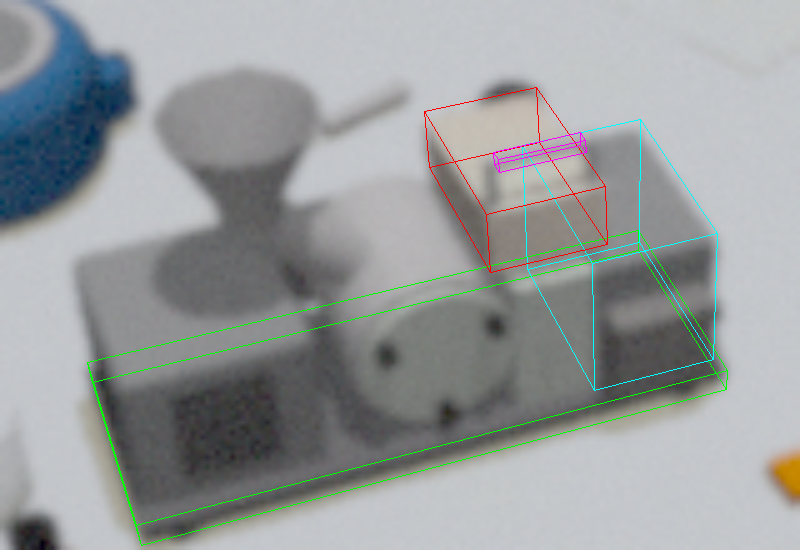

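Call:
play_rows:
  rows:
    - [0,[0,0,-3],[0,0,0]]
    - [0,[-3,3.2,-1],[0,0,0]]
    - [0,[-3,3.2,-1],[0,0,0]]
    - [0,[-3,3.2,-1],[0,0,0]]
    - [0,[-3,3.2,-1],[0,0,0]]
    - [0,[-3,3.2,-1],[0,0,0]]
    - [0,[-3,3.2,-1],[0,0,0]]
    - [0,[-3,3.2,-1],[0,0,0]]
    - [0,[-3,3.2,-1],[0,0,0]]
    - [0,[-3,3.2,-1],[0,0,0]]
    - [0,[-3,3.2,-1],[0,0,0]]
    - [0,[-3,3.2,-1],[0,0,0]]

```text
time: 2.6
ee_pos: [0.4088, 0.0852, 0.3493]
tcp_rot: [179.8, 0.1, 72.1]
wrist_force: [0.5, 0.5, -0.4]
opening: 0.0855
```

Call:
play_rows:
  rows:
    - [0,[-3.2,3.2,-0.2],[0,0,0.7]]
    - [0,[-3.2,3.2,-0.2],[0,0,-1]]
    - [0,[-3.2,3.2,-0.2],[0,0,-1]]
    - [0,[-2,2,0],[0,0,-1]]
    - [0,[0,0,0],[0,0,0]]

```text
time: 3.1
ee_pos: [0.4874, -0.0723, 0.357]
tcp_rot: [179.6, 0.1, 74.1]
wrist_force: [0.6, 0.7, -0.6]
opening: 0.0854
```

```bash
cat > look.py <<'E'
import sys
from h import *
from workcell import camera,get_obs,spotter
import pickle
def look(n,tag,k=1.5,br=True):
    c=camera(n);pickle.dump({a:c[a] for a in c},open(f"{tag}.pkl","wb"))
    i=c["img"][:,:,::-1]; i=bright(i) if br else i
    cv2.imwrite(f"pics/{tag}.png",cv2.resize(i,None,fx=k,fy=k,interpolation=cv2.INTER_CUBIC));return c
if __name__=="__main__":
    c=look(sys.argv[1],sys.argv[2])
    print(c["xyz"],c["orientation"]);o=get_obs();print(o["ee_pos"],o["tcp_rot"],o["q"])
    for t in sys.argv[3:]: print(t,[(np.round(x["point"],4),round(x["confidence"],2)) for x in spotter.spot_in(c,t)[:2]])
E
python3 look.py wrist w1 flap_handle flap sieve_tab
```

```text
[ 0.41365883 -0.05246403  0.52638479] [1.62352717e+02 4.43460460e-02 7.41123753e+01]
[ 0.48678296 -0.07110938  0.35729998] [1.79641634e+02 5.75378651e-02 7.41271134e+01] [-8.24480900e+00  3.34350127e+00  2.60428215e+01  1.12351763e+02
 -1.04597575e-01  7.62758043e+00]
flap_handle []
flap [(array([ 0.5048, -0.1781,  0.1965]), 0.74)]
sieve_tab []
```

View pics/w1.png

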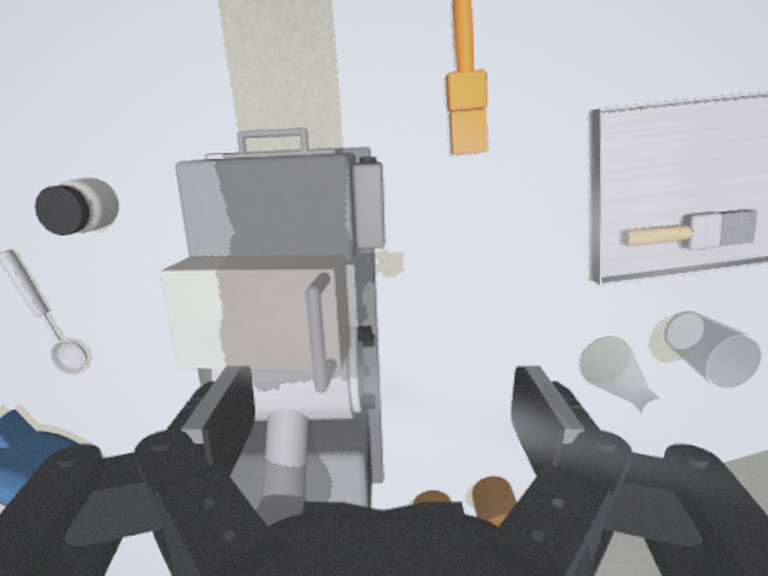

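Run:
```python
from h import *
import pickle
c=pickle.load(open("w1.pkl","rb"));x0,y0,x1,y1=95,80,270,250
cv2.imwrite("pics/w1z.png",cv2.resize(bright(c["img"][y0:y1,x0:x1,::-1]),None,fx=3.5,fy=3.5,interpolation=cv2.INTER_CUBIC))
```

```text
(no output)
```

View pics/w1z.png

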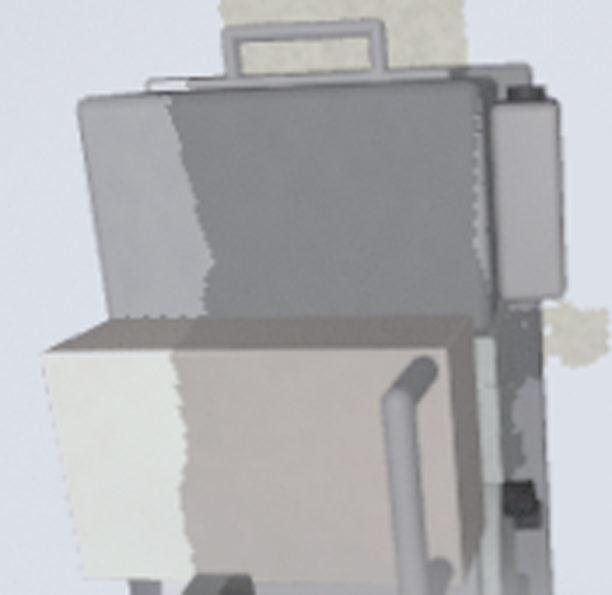

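```bash
cat > fit2.py <<'E'
from fit import *
W=pickle.load(open("w1.pkl","rb"))
w=lambda u,v:np.array([u,v])/3.5+[95,80]
OW=[(W,1,(-43,0,48),w(43,352)),(W,1,(-43,142,48),w(447,347)),(W,1,(43,0,48),w(62,577)),(W,1,(43,142,48),w(462,580)),
(W,1,(-36,134,82),w(400,392)),(W,1,(-36,134,48),w(429,366))]
def res2(p,full=False):
    a=[ (proj(c,(flap if f else mill)(p,P))[0]-uv)*(1 if c is W else .6) for c,f,P,uv in O+OW]
    a.append((proj(W,mill(p,(-125,-p[4],140)))[0]-w(80,100)))
    a.append((proj(W,mill(p,(-125,p[4],140)))[0]-w(484,85)))
    return np.concatenate(a)
r=least_squares(res2,[.51,-.19,-.25,.05,75],loss='soft_l1',x_scale=[.01,.01,.02,.02,5])
p=r.x
if __name__=="__main__":
    print(p,np.degrees(p[2:4]));print(res2(p).reshape(-1,2).round(1))
    print("bar",flap(p,(0,134,82)))
    np.save("p.npy",p)
E
python3 fit2.py
```

```text
[ 0.51476351 -0.18593581 -0.25776684  0.0780208  73.92229149] [-14.7689518    4.47026233]
[[-0.1  0.6]
 [ 0.9 -0.2]
 [-0.3 -1.7]
 [-0.6 -0. ]
 [-0.9 -0. ]
 [-0.5 -0.3]
 [-0.8 -1.8]
 [-1.7 -1. ]
 [-0.1 -0.1]
 [-1.  -1.2]
 [-0.6 -1.2]
 [ 2.1 -1.4]
 [ 0.4  0.9]
 [ 0.4  1.3]
 [-0.8 -1.5]
 [ 1.  -0. ]
 [ 5.3 -1. ]
 [ 0.3  1.2]
 [ 1.3  2.3]
 [-0.5  0.4]
 [-2.  -1.9]
 [-1.5 -1.2]]
bar [[ 0.52883548 -0.13255842  0.23319473]]
```

Call:
play_rows:
  rows:
    - [0,[-2.4,2.9,0.5],[0,0,-0.6]]
    - [0,[-2.4,2.9,3],[0,0,-0.6]]
    - [0,[0,0,3],[0,0,0]]
    - [0,[0,0,0],[0,0,0]]
    - [0,[0,0,0],[0,0,0]]

```text
time: 3.8
ee_pos: [0.5299, -0.1257, 0.2961]
tcp_rot: [179.2, -0.0, 76.1]
wrist_force: [0.2, -0.1, 0.6]
opening: 0.0854
```

```bash
python3 look.py wrist w2 flap_handle
```

```text
[ 0.45424605 -0.10844388  0.4648972 ] [ 1.61949390e+02 -5.95714279e-02  7.60650332e+01]
[ 0.52999904 -0.12561376  0.29622108] [ 1.79222265e+02 -3.32056021e-02  7.60917726e+01] [-1.33481351e+01  6.64185360e+00  2.22667339e+01  1.04846858e+02
  2.55986013e-02  5.60491475e-01]
flap_handle [(array([ 0.5071, -0.1811,  0.1969]), 0.74)]
```

View pics/w2.png

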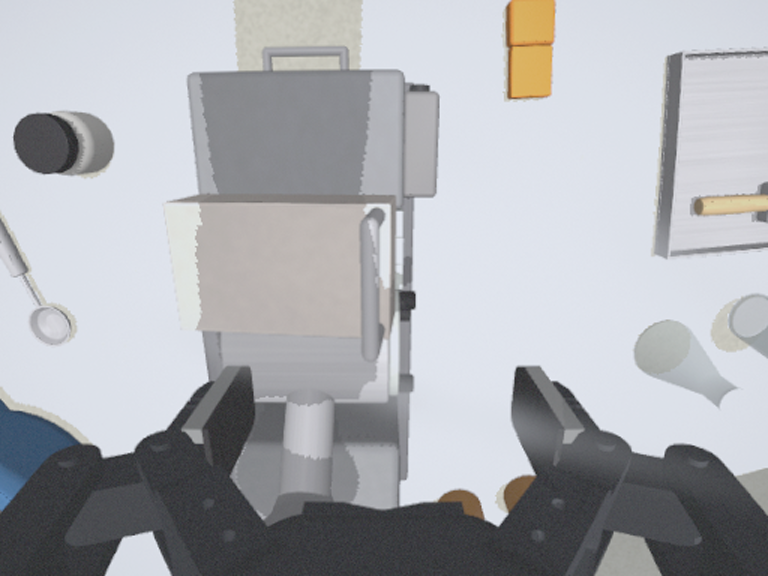

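Run:
```python
from h import *
import pickle
c=pickle.load(open("w2.pkl","rb"))
for z in (.227,.233):
  a=atz(c,np.array([371,220])/1.5,z);b=atz(c,np.array([370,353])/1.5,z)
  print(a,b,(a+b)/2,np.linalg.norm(a-b),np.degrees(np.arctan2(*(b-a)[1::-1])))
```

```text
[ 0.49168469 -0.12373907  0.227     ] [ 0.56758366 -0.14381582  0.227     ] [ 0.52963417 -0.13377744  0.227     ] 0.07850942526183448 -14.816497659141527
[ 0.49074045 -0.12335331  0.233     ] [ 0.56472517 -0.14292371  0.233     ] [ 0.52773281 -0.13313851  0.233     ] 0.07652934080929252 -14.816497659141522
```

Call:
play_rows:
  newtons: 40
  rows:
    - [0,[-0.4,0,2.5],[0,0,0.4]]
    - [0,[-0.4,0,2.5],[0,0,0.4]]
    - [0,[0,0,1.6],[0,0,0]]
    - [0,[0,0,0],[0,0,0]]
    - [0,[0,0,0],[0,0,0]]

```text
time: 4.4
ee_pos: [0.5317, -0.1313, 0.2399]
tcp_rot: [178.3, -0.1, 75.5]
wrist_force: [-0.7, -0.7, 0.7]
opening: 0.0854
```

```bash
python3 look.py wrist w3
```

```text
[ 0.45350542 -0.11273639  0.40745392] [ 1.60990328e+02 -9.53867917e-02  7.54976023e+01]
[ 0.53184003 -0.13137789  0.24008412] [ 1.78258694e+02 -6.68895423e-02  7.55138816e+01] [-1.39036472e+01  3.69615943e+00  1.26321249e+01  9.71940688e+01
  4.91560319e-02  5.84234995e-01]
```

View pics/w3.png

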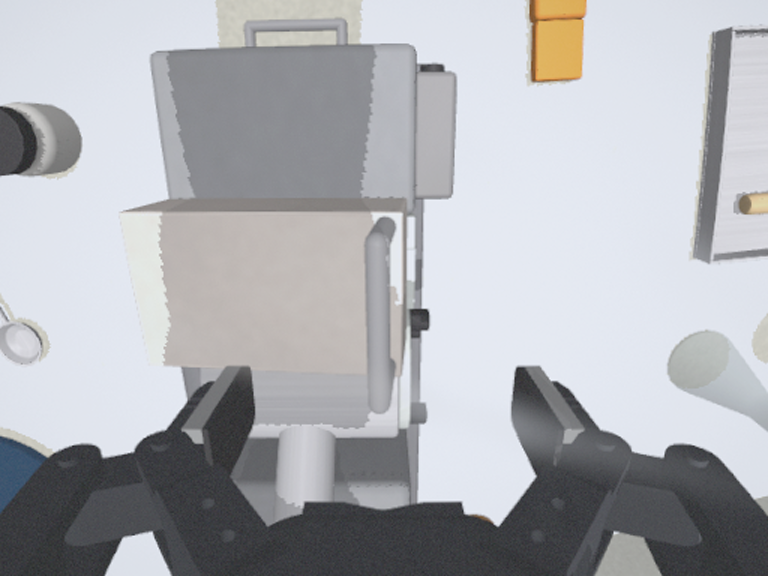

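Call:
play_rows:
  rows:
    - [0,[-0.1,-0.3,1.2],[1.7,0,0.3]]
    - [0,[0,0,0.3],[0,0,0]]
    - [0.3,[0,0,0],[0,0,0]]
    - [1,[0,0,0],[0,0,0]]
    - [1,[0,0,0],[0,0,0]]
    - [1,[0,0,0],[0,0,0]]
    - [1,[0,0,0],[0,0,0]]
    - [1,[0,0,0],[0,0,0]]

```text
time: 5.25
ee_pos: [0.53, -0.1317, 0.227]
tcp_rot: [179.9, -0.1, 75.2]
wrist_force: [-0.3, 0.3, -0.5]
opening: 0.0004
```

```bash
python3 look.py wrist w4
```

```text
[ 0.45642839 -0.11386668  0.39672293] [ 1.62595718e+02 -1.05119166e-01  7.51958859e+01]
[ 0.52998612 -0.13166194  0.22702274] [ 1.79880975e+02 -7.38069713e-02  7.52108843e+01] [-1.39924189e+01  4.86088181e+00  1.24198292e+01  9.74389073e+01
  7.21446863e-02  7.96849041e-01]
```

View pics/w4.png

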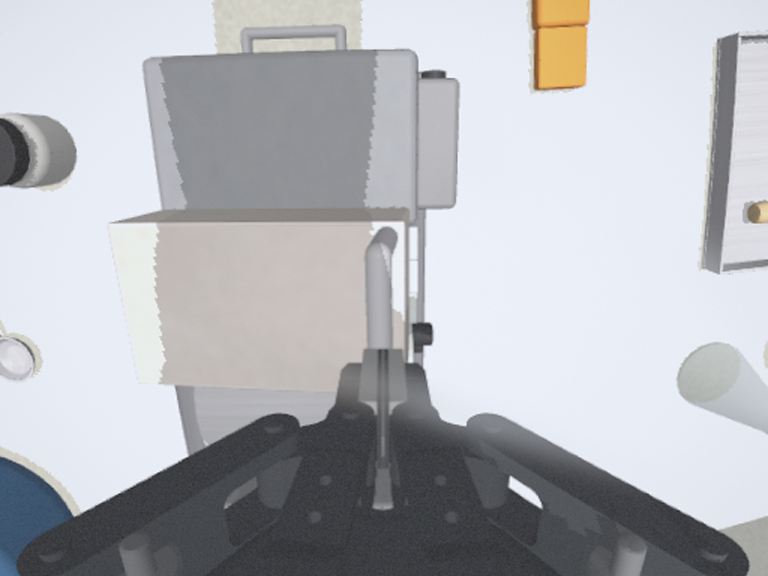

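```bash
python3 - <<'E'
from h import *
import pickle
cs=[pickle.load(open(f"w{i}.pkl","rb")) for i in(1,2,3,4)]
uv=[np.array([400,392])/3.5+[95,80],np.array([372,218])/1.5,np.array([376,240])/1.5,np.array([379,245])/1.5]
A=0;b=0
for c,u in zip(cs,uv):
    d=ray(c,u);d/=np.linalg.norm(d);M=np.eye(3)-np.outer(d,d);A=A+M;b=b+M@np.array(c["xyz"])
X=np.linalg.solve(A,b);print("front end",X)
for c,u in zip(cs,uv):print(proj(c,X)-u)
print("tcp proj",proj(cs[3],[[.530,-.1317,.227],[.530,-.1317,.216],[.530,-.1317,.235]])*1.5)
p=np.load("p.npy")
ex=np.array([np.cos(p[2]),np.sin(p[2]),0])
for z in(.21,.22,.23): print(z,proj(cs[3],[np.r_[(.5285,-.133),z]+ex*t for t in(-.036,-.011,.011,.036)])*1.5)
for n in("scene","top"):pass
E
python3 look.py scene s2
python3 - <<'E'
import cv2
i=cv2.imread("pics/s2.png");cv2.imwrite("pics/s2z.png",cv2.resize(i[180:380,180:440],None,fx=3,fy=3,interpolation=cv2.INTER_CUBIC))
E
```

```text
front end [ 0.48994355 -0.12337078  0.23707487]
[[-0.5191357  -0.13392898]]
[[-1.06989032  1.22507351]]
[[ 1.75276052 -2.53880223]]
[[0.57041094 1.26101976]]
tcp proj [[385.39451683 338.72472482]
 [385.18684214 328.40406124]
 [385.56077019 346.99187753]]
0.21 [[381.32287477 241.87987574]
 [381.39704502 297.6786725 ]
 [381.45927818 343.35952762]
 [381.52643387 391.5565758 ]]
0.22 [[381.31240107 246.91934323]
 [381.39100408 305.36320906]
 [381.45674476 352.99652668]
 [381.5274411  403.02576086]]
0.23 [[381.30077358 252.52480143]
 [381.38436168 313.86861417]
 [381.4540179  363.61515935]
 [381.52863468 415.59822412]]
[1.16869386 0.83487811 1.07477677] [-131.40165319   -0.91283909  142.55862209]
[ 0.52999945 -0.13165244  0.2269977 ] [ 1.79882320e+02 -7.31893861e-02  7.52124881e+01] [-1.39907725e+01  4.86315363e+00  1.24194470e+01  9.74376068e+01
  7.15457805e-02  7.96888689e-01]
```

View pics/s2z.png

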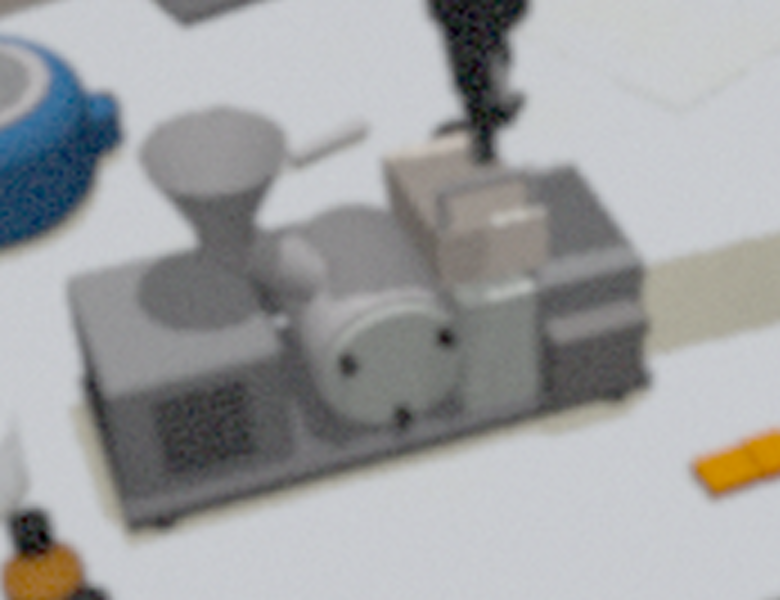

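Run:
```python
from h import *
import pickle
c=pickle.load(open("s2.pkl","rb"))
f=lambda P:(proj(c,P)*1.5-[180,180])*3
print(f([[.53,-.1317,.227],[.53,-.1317,.216]]))
p=np.load("p.npy")
from fit import flap
print(f(flap(p,[[-36,134,82],[36,134,82],[-36,134,48],[36,134,48]])))
p2=p.copy();p2[3]=0
print(f(flap(p2,[[-36,134,82],[36,134,82],[-36,134,48],[36,134,48]])), flap(p2,[0,134,82]))
```

```text
[[481.77356482 187.98338231]
 [482.17765664 199.84136769]]
[[527.30916333 169.8329194 ]
 [436.35848766 190.64317615]
 [529.07470753 208.02241545]
 [439.45560664 229.10682669]]
[[530.68952513 185.81911772]
 [439.92204969 206.84200557]
 [531.16420401 221.87775601]
 [441.82244436 243.11142519]] [[ 0.53056866 -0.12598419  0.223     ]]
```

Run:
```python
from h import *
import pickle
for n in("w4","w3"):
  c=pickle.load(open(n+".pkl","rb"));x0,y0,x1,y1=(190,130,320,350) if n=="w4" else (120,130,390,350)
  i=np.clip((c["img"][y0:y1,x0:x1,::-1]/255.)**.45*255,0,255).astype(np.uint8)
  k=2.7
  cv2.imwrite(f"pics/{n}z.png",cv2.resize(i,None,fx=k,fy=k,interpolation=cv2.INTER_CUBIC))
```

```text
(no output)
```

View pics/w4z.png

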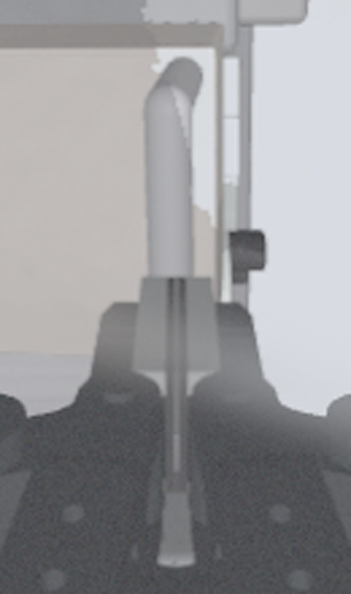

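View pics/w3z.png

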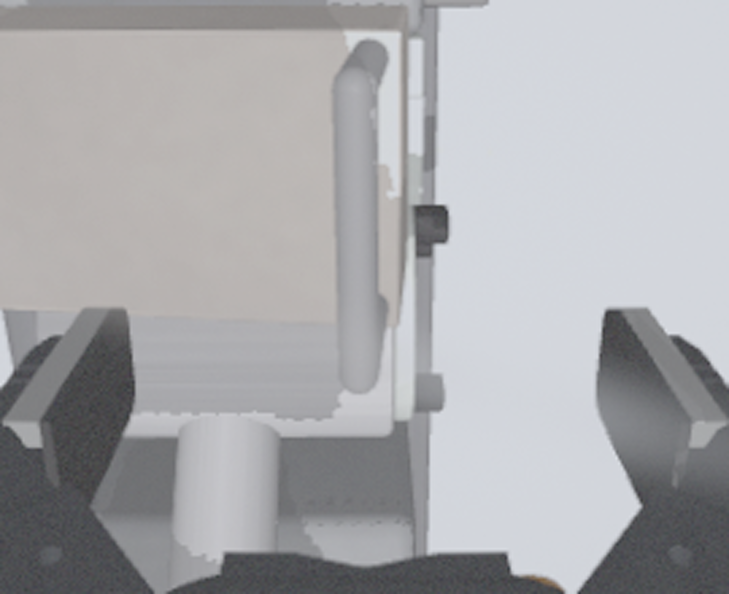

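Run:
```python
from h import *
import pickle
c=pickle.load(open("s2.pkl","rb"));x0,y0,x1,y1=195,140,260,200;k=10
i=np.clip((c["img"][y0:y1,x0:x1,::-1]/255.)**.45*255,0,255).astype(np.uint8)
i=cv2.resize(i,None,fx=k,fy=k,interpolation=cv2.INTER_CUBIC)
for P in ([.53,-.1317,.227],[.53,-.1317,.216],[.53,-.1317,.25]):
    q=(proj(c,P)[0]-[x0,y0]+.5)*k; cv2.circle(i,tuple(int(v) for v in q),4,(0,0,255),1)
cv2.imwrite("pics/s2zz.png",i)
print(pickle.load(open("w4.pkl","rb"))["intrinsics"])
```

```text
[[298.26489967   0.         254.91830482]
 [  0.         298.26489967 191.18195024]
 [  0.           0.           1.        ]]
```

View pics/s2zz.png

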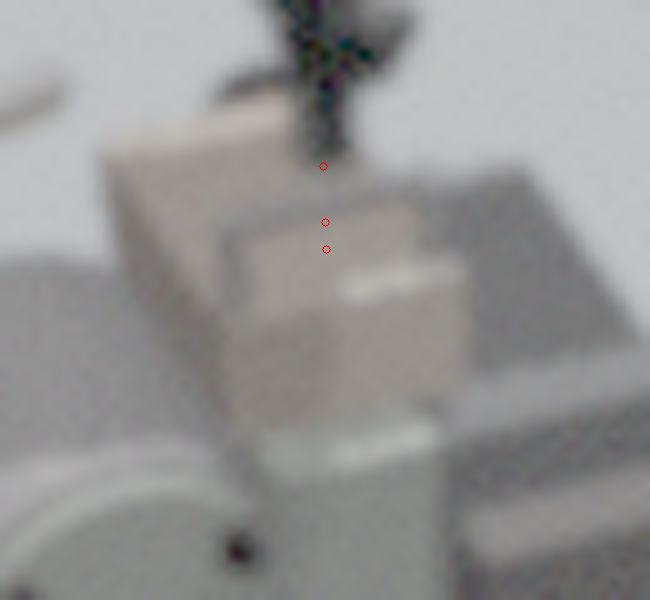

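Run:
```python
from h import *
import pickle
c=pickle.load(open("w4.pkl","rb"));o=np.array(c["xyz"])
e=np.array([np.sin(np.radians(75.2)),-np.cos(np.radians(75.2)),0]) # tool y
t=np.array([.53,-.1317,0])
for s in(-.011,0,.011):
  for v in (232.6,267.8,311,340):
    d=ray(c,[254.5,v]);k=((t-o)@e+s)/(d@e);print(s,v,o+d*k)
```

```text
-0.011 232.6 [ 0.51897767 -0.13035586  0.260001  ]
-0.011 267.8 [ 0.51897341 -0.13037199  0.29268404]
-0.011 311 [ 0.51896998 -0.13038496  0.31827033]
-0.011 340 [ 0.5189683  -0.13039134  0.33046504]
0 232.6 [ 0.52961429 -0.13315987  0.2367512 ]
0 267.8 [ 0.5296093  -0.13317875  0.27499205]
0 311 [ 0.52960529 -0.13319392  0.30492933]
0 340 [ 0.52960332 -0.13320139  0.31919777]
0.011 232.6 [ 0.5402509  -0.13596388  0.2135014 ]
0.011 267.8 [ 0.54024519 -0.1359855   0.25730006]
0.011 311 [ 0.54024059 -0.13600289  0.29158833]
0.011 340 [ 0.54023834 -0.13601143  0.30793051]
```

Call:
play_rows:
  rows:
    - [0,[-0.1,0,0],[0,0,0]]
    - [0,[0,0,0],[0,0,0]]
    - [0,[0,0,0],[0,0,0]]
    - [0,[0,0,0.5],[0,0,0]]
    - [0,[0,0,0.5],[0,0,0]]
    - [0,[0,0,0.5],[0,0,0]]
    - [0,[0,0,0],[0,0,0]]

```text
time: 6.05
ee_pos: [0.5296, -0.1327, 0.2103]
tcp_rot: [179.9, -0.1, 75.2]
wrist_force: [-0.2, 0.1, -0.0]
opening: 0.0853
```

```bash
python3 look.py wrist w5; python3 look.py scene s3;python3 - <<'E'
from h import *
import pickle
c=pickle.load(open("s3.pkl","rb"));x0,y0,x1,y1=195,120,260,180;k=10
i=np.clip((c["img"][y0:y1,x0:x1,::-1]/255.)**.45*255,0,255).astype(np.uint8)
i=cv2.resize(i,None,fx=k,fy=k,interpolation=cv2.INTER_CUBIC)
cv2.imwrite("pics/s3zz.png",i)
E
```

```text
[ 0.45612981 -0.11490857  0.3800726 ] [ 1.62619096e+02 -1.04777538e-01  7.51945238e+01]
[ 0.52969131 -0.13270694  0.21071703] [ 1.79884926e+02 -7.59871069e-02  7.52086843e+01] [-1.41076973e+01  4.43629303e+00  1.01391853e+01  9.55869196e+01
  7.46085822e-02  6.83770241e-01]
[1.16869386 0.83487811 1.07477677] [-131.40165319   -0.91283909  142.55862209]
[ 0.52977939 -0.13271928  0.21110617] [ 1.79860209e+02 -7.42016579e-02  7.52115274e+01] [-1.41055148e+01  4.43055020e+00  1.01765265e+01  9.56053106e+01
  7.25299157e-02  6.83137271e-01]
```

View pics/s3zz.png

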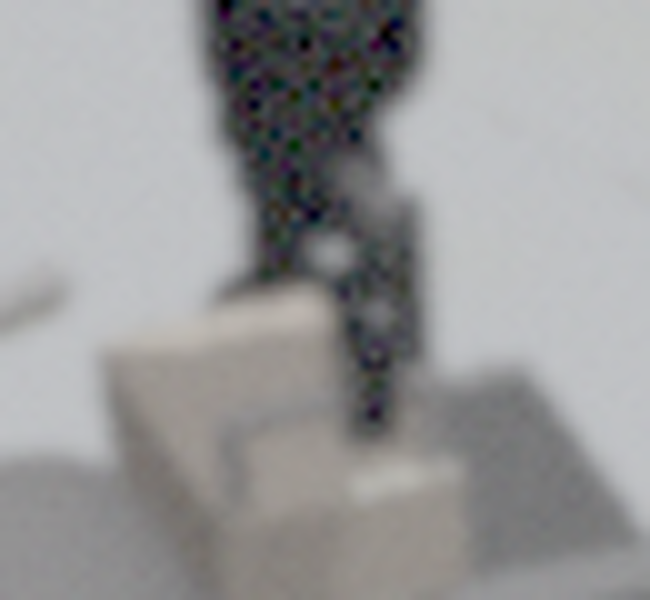

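View pics/w5.png

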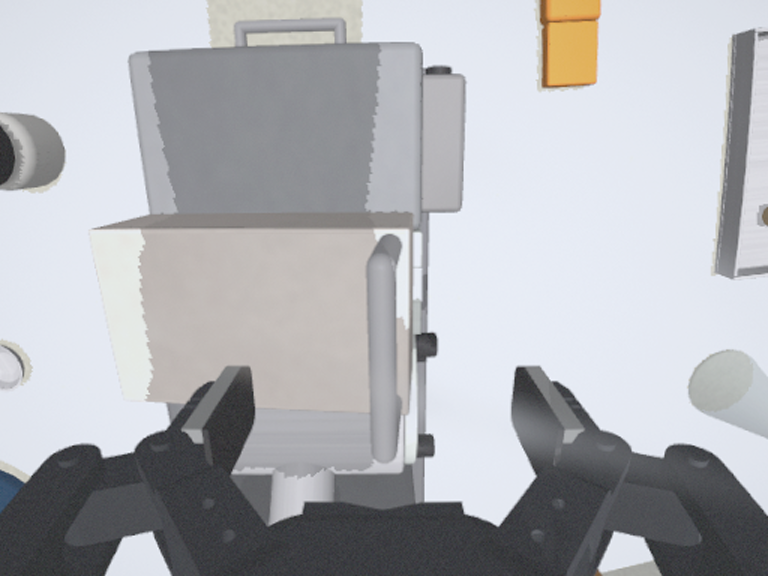

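Call:
play_rows:
  rows:
    - [0,[0,0,0.7],[0,0,0]]
    - [0,[0,0,0.7],[0,0,0]]
    - [0,[0,0,0.6],[0,0,0]]
    - [0.4,[0,0,0],[0,0,0]]
    - [1,[0,0,0],[0,0,0]]
    - [1,[0,0,0],[0,0,0]]
    - [1,[0,0,0],[0,0,0]]
    - [1,[0,0,0],[0,0,0]]

```text
time: 6.95
ee_pos: [0.5299, -0.1327, 0.1896]
tcp_rot: [179.8, -0.1, 75.2]
wrist_force: [-0.2, 0.3, -0.9]
opening: 0.0123
```

```bash
python3 look.py wrist w6
```

```text
[ 0.45623899 -0.1148964   0.35929974] [ 1.62542076e+02 -1.05708408e-01  7.51959419e+01]
[ 0.52995838 -0.1327309   0.18969048] [ 1.79825915e+02 -7.44560440e-02  7.52166483e+01] [-1.41020378e+01  3.97361878e+00  7.30623441e+00  9.31576571e+01
  7.23804073e-02  6.81537551e-01]
```

View pics/w6.png

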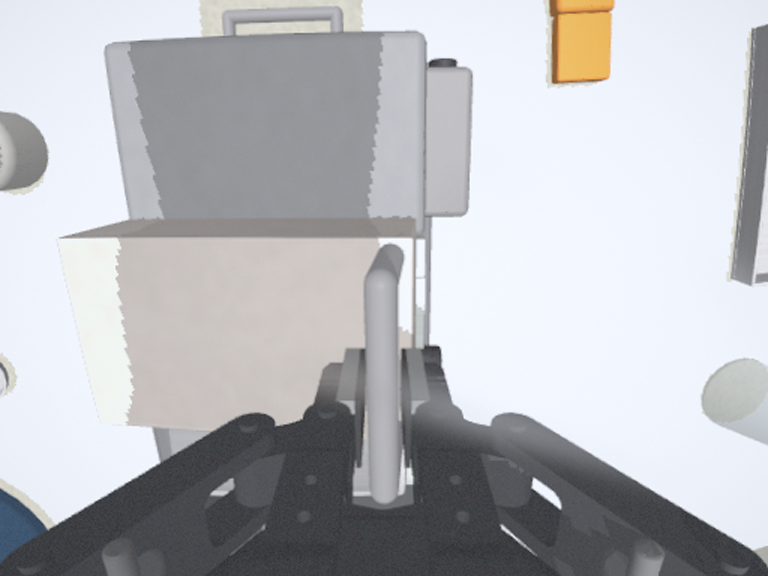

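```bash
cat > arc.py <<'E'
import sys
from h import *
from workcell import get_obs
o=get_obs();p=np.load("p.npy")
Rt=RPY(o["tcp_rot"]);ee=np.array(o["ee_pos"]);L=.043
bar=ee-L*Rt[:,2]
ux=np.array([np.cos(p[2]),np.sin(p[2]),0]);uy=np.array([-ux[1],ux[0],0]);uz=np.array([0,0,1.])
H=np.r_[p[:2],0]-.072*uy+.141*uz
d=bar-H;dx,dy,dz=d@ux,d@uy,d@uz
r=np.hypot(dy,dz);phi=np.arctan2(dz,dy);a=phi-np.arctan2(82,134)
tilt=np.degrees(np.arctan2(Rt[:,2]@uy,-Rt[2,2]))
print("dx",dx.round(4),"r",r.round(4),"a",a.round(3),"tilt",tilt.round(2),"q",o["q"].round(1),"F",o["wrist_force"].round(1),"op",o["opening"])
if len(sys.argv)>1:
    a1=float(sys.argv[1]);n=int(sys.argv[2]);t1=float(sys.argv[3])
    def pose(s):
        A=a+(a1-a)*s;ph=A+np.arctan2(82,134);rr=r+(.1571-r)*s
        b=H+dx*ux+rr*(np.cos(ph)*uy+np.sin(ph)*uz)
        T=np.radians(tilt+(t1-tilt)*s)
        z=np.sin(T)*uy-np.cos(T)*uz;x=np.cos(T)*uy+np.sin(T)*uz
        M=np.c_[x,np.cross(z,x),z];return b+L*z,M
    P,M=ee,Rt
    for i in range(n):
        P2,M2=pose((i+1)/n)
        s=M.T@(P2-P)*100;w=R.from_matrix(M.T@M2).as_rotvec(degrees=True)
        print("[1, [%.2f, %.2f, %.2f], [%.1f, %.1f, %.1f]],"%(*s,*w));P,M=P2,M2
E
python3 arc.py 0.55 8 8
```

```text
dx 0.001 r 0.1569 a 0.075 tilt 0.07 q [-14.1   4.    7.3  93.2   0.1   0.7] F [-0.1 -0.6 -0.4] op 0.008450290485449515
[1, [-0.49, -0.01, -0.74], [0.2, 1.0, -0.0]],
[1, [-0.52, 0.00, -0.72], [0.0, 1.0, -0.0]],
[1, [-0.55, -0.00, -0.69], [-0.0, 1.0, -0.0]],
[1, [-0.58, 0.00, -0.67], [0.0, 1.0, 0.0]],
[1, [-0.61, -0.00, -0.64], [-0.0, 1.0, -0.0]],
[1, [-0.63, 0.00, -0.61], [0.0, 1.0, 0.0]],
[1, [-0.66, 0.00, -0.58], [-0.0, 1.0, 0.0]],
[1, [-0.68, -0.00, -0.55], [-0.0, 1.0, -0.0]],
```

Call:
play_rows:
  rows:
    - [1,[-0.5,0,-0.75],[0,1,0]]
    - [1,[-0.5,0,-0.7],[0,1,0]]
    - [1,[-0.55,0,-0.7],[0,1,0]]
    - [1,[-0.6,0,-0.65],[0,1,0]]
    - [1,[-0.6,0,-0.65],[0,1,0]]

```text
time: 7.5
ee_pos: [0.5227, -0.1617, 0.2239]
tcp_rot: [179.9, -5.5, 75.3]
wrist_force: [3.6, 1.0, -4.5]
opening: 0.0082
```

```bash
python3 arc.py 0.9 10 18; python3 look.py wrist w7
```

```text
dx 0.0014 r 0.1566 a 0.383 tilt 5.55 q [-20.3   5.4  12.4  97.5   5.5  -5.7] F [ 3.6  1.  -4.5] op 0.008203387487521793
[1, [-0.52, -0.01, -0.53], [0.1, 1.2, 0.1]],
[1, [-0.53, -0.00, -0.51], [-0.0, 1.2, 0.0]],
[1, [-0.55, 0.00, -0.50], [0.0, 1.2, -0.0]],
[1, [-0.56, -0.00, -0.48], [-0.0, 1.2, 0.0]],
[1, [-0.58, -0.00, -0.46], [0.0, 1.2, -0.0]],
[1, [-0.59, 0.00, -0.44], [-0.0, 1.2, 0.0]],
[1, [-0.60, 0.00, -0.42], [-0.0, 1.2, 0.0]],
[1, [-0.62, -0.00, -0.39], [0.0, 1.2, -0.0]],
[1, [-0.63, 0.00, -0.37], [-0.0, 1.2, -0.0]],
[1, [-0.64, -0.00, -0.35], [0.0, 1.2, 0.0]],
[ 0.44502718 -0.15960817  0.39282204] [162.58443866  -5.57778991  75.32765472]
[ 0.52250872 -0.16286195  0.22478774] [179.82830911  -5.55457576  75.28928917] [-20.46177759   5.37077732  12.55139669  97.56733576   5.54379064
  -5.7614614 ]
```

View pics/w7.png

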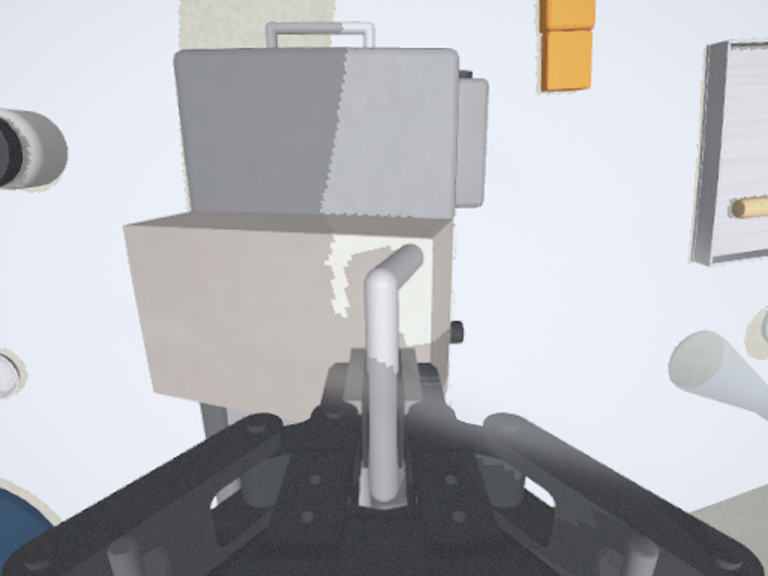

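```bash
python3 arc.py 1.05 10 24
```

```text
dx 0.0015 r 0.1566 a 0.393 tilt 5.55 q [-20.5   5.4  12.6  97.6   5.5  -5.8] F [ 0.1 -0.8 -0.2] op 0.008488575755461187
[1, [-0.65, -0.01, -0.66], [0.2, 1.8, 0.1]],
[1, [-0.67, 0.00, -0.64], [-0.0, 1.8, -0.0]],
[1, [-0.69, 0.00, -0.61], [0.0, 1.8, -0.0]],
[1, [-0.71, -0.00, -0.58], [-0.0, 1.8, 0.0]],
[1, [-0.73, 0.00, -0.55], [0.0, 1.8, 0.0]],
[1, [-0.75, -0.00, -0.52], [-0.0, 1.8, -0.0]],
[1, [-0.77, 0.00, -0.49], [0.0, 1.8, -0.0]],
[1, [-0.78, 0.00, -0.46], [-0.0, 1.8, 0.0]],
[1, [-0.80, -0.00, -0.43], [-0.0, 1.8, -0.0]],
[1, [-0.81, 0.00, -0.40], [0.0, 1.8, -0.0]],
```

Call:
play_rows:
  rows:
    - [1,[-0.65,0,-0.65],[0.2,1.8,0]]
    - [1,[-0.65,0,-0.65],[0,1.8,0]]
    - [1,[-0.7,0,-0.6],[0,1.8,0]]
    - [1,[-0.7,0,-0.6],[0,1.8,0]]
    - [1,[-0.75,0,-0.55],[0,1.8,0]]
    - [1,[-0.75,0,-0.5],[0,1.8,0]]
    - [1,[-0.75,0,-0.5],[0,1.8,0]]
    - [1,[-0.8,0,-0.45],[0,1.8,0]]
    - [1,[-0.8,0,-0.45],[0,1.8,0]]
    - [1,[-0.8,0,-0.4],[0,1.8,0]]

```text
time: 8.55
ee_pos: [0.5012, -0.2485, 0.2581]
tcp_rot: [180.0, -24.5, 75.2]
wrist_force: [5.1, 2.1, -11.3]
opening: 0.0082
```

```bash
python3 arc.py 1.55 9 38; python3 look.py wrist w8
```

```text
dx 0.0029 r 0.1565 a 1.084 tilt 24.51 q [-38.6  16.5  25.9 109.8  22.3 -25.8] F [  5.1   2.1 -11.3] op 0.00822594607437064
[1, [-0.65, -0.00, -0.28], [0.0, 1.5, -0.0]],
[1, [-0.66, 0.00, -0.26], [-0.0, 1.5, 0.0]],
[1, [-0.66, -0.00, -0.24], [0.0, 1.5, -0.0]],
[1, [-0.67, 0.00, -0.22], [0.0, 1.5, -0.0]],
[1, [-0.67, 0.00, -0.20], [-0.0, 1.5, 0.0]],
[1, [-0.68, -0.00, -0.18], [0.0, 1.5, -0.0]],
[1, [-0.68, -0.00, -0.16], [-0.0, 1.5, 0.0]],
[1, [-0.69, 0.00, -0.14], [0.0, 1.5, -0.0]],
[1, [-0.69, -0.00, -0.12], [-0.0, 1.5, 0.0]],
[ 0.41018397 -0.2983852   0.41271668] [162.7054488  -24.54368855  75.20642866]
[ 0.50096961 -0.25002611  0.25786313] [179.98750007 -24.62908162  75.12540013] [-38.75771629  16.59082714  25.96427302 109.87649744  22.40470501
 -25.96611025]
```

View pics/w8.png

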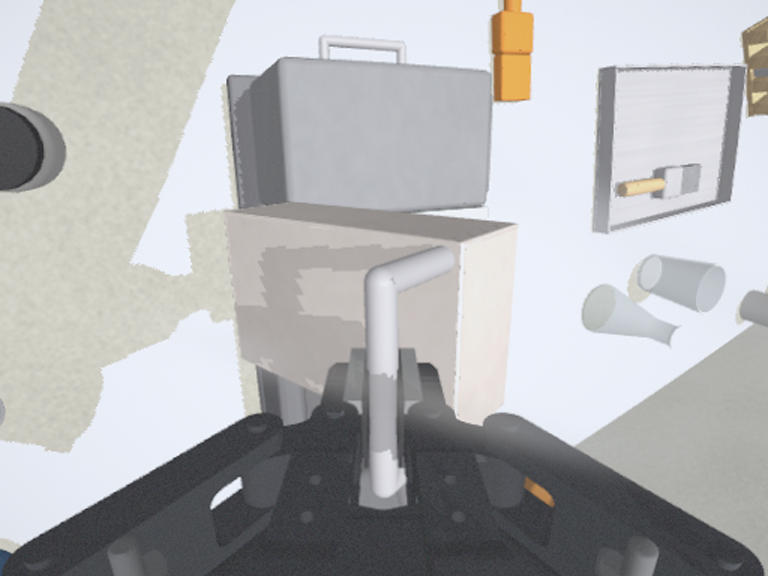

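Call:
play_rows:
  rows:
    - [1,[-0.65,0,-0.3],[0,1.6,0]]
    - [1,[-0.65,0,-0.25],[0,1.6,0]]
    - [1,[-0.65,0,-0.25],[0,1.6,0]]
    - [1,[-0.65,0,-0.2],[0,1.6,0]]
    - [1,[-0.65,0,-0.2],[0,1.6,0]]
    - [1,[-0.7,0,-0.2],[0,1.6,0]]
    - [1,[-0.7,0,-0.15],[0,1.6,0]]
    - [1,[-0.7,0,-0.15],[0,1.6,0]]

```text
time: 9.4
ee_pos: [0.488, -0.3027, 0.2449]
tcp_rot: [179.9, -38.3, 75.2]
wrist_force: [4.6, 6.4, -7.9]
opening: 0.0084
```

```bash
python3 arc.py 1.8 6 48; python3 look.py wrist w9
```

```text
dx 0.0039 r 0.1565 a 1.517 tilt 38.29 q [-48.1  28.8  35.2 119.8  31.2 -39.9] F [ 4.6  6.4 -7.9] op 0.008445974186830527
[1, [-0.61, -0.01, -0.12], [0.1, 1.6, -0.0]],
[1, [-0.61, 0.00, -0.11], [0.0, 1.6, 0.0]],
[1, [-0.61, -0.00, -0.09], [-0.0, 1.6, -0.0]],
[1, [-0.61, 0.00, -0.08], [0.0, 1.6, 0.0]],
[1, [-0.62, 0.00, -0.07], [0.0, 1.6, -0.0]],
[1, [-0.62, -0.00, -0.05], [0.0, 1.6, -0.0]],
[ 0.38793471 -0.38586321  0.37833841] [162.63847116 -38.32566388  75.18695146]
[ 0.48775664 -0.304147    0.24391627] [179.94531026 -38.41264803  75.0766393 ] [-48.28525838  28.98148939  35.26492302 119.79467926  31.29605813
 -40.01499828]
```

View pics/w9.png

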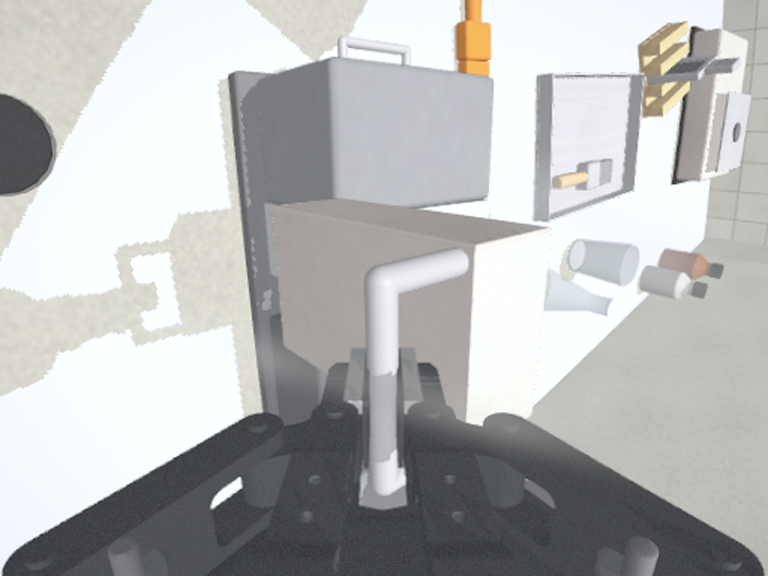

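```bash
python3 arc.py 1.78 5 43
```

```text
dx 0.0039 r 0.1563 a 1.529 tilt 38.41 q [-48.3  29.   35.3 119.8  31.3 -40. ] F [ 2.3 -2.6  4.8] op 0.008666318532892216
[1, [-0.71, -0.01, -0.12], [0.2, 0.9, -0.1]],
[1, [-0.71, 0.00, -0.10], [-0.0, 0.9, -0.0]],
[1, [-0.72, -0.00, -0.07], [-0.0, 0.9, 0.0]],
[1, [-0.72, -0.00, -0.04], [0.0, 0.9, -0.0]],
[1, [-0.72, -0.00, -0.02], [0.0, 0.9, -0.0]],
```

Call:
play_rows:
  rows:
    - [1,[-0.7,0,-0.1],[0,0.9,0]]
    - [1,[-0.7,0,-0.1],[0,0.9,0]]
    - [1,[-0.7,0,-0.05],[0,0.9,0]]
    - [1,[-0.7,0,-0.05],[0,0.9,0]]
    - [1,[-0.6,0,0],[0,0.9,0]]
    - [1,[0,0,0],[0,0,0]]

```text
time: 10.05
ee_pos: [0.4812, -0.3307, 0.2249]
tcp_rot: [179.9, -43.3, 75.1]
wrist_force: [2.6, 1.6, -5.7]
opening: 0.0082
```

```bash
python3 arc.py; python3 look.py top t9; python3 look.py scene s9
python3 - <<'E'
import cv2,numpy as np
a=cv2.imread("pics/t9.png")[75:400,380:640];b=cv2.imread("pics/s9.png")[120:380,150:450]
h=500
cv2.imwrite("pics/ts9.png",np.hstack([cv2.resize(a,(int(260*h/325),h)),cv2.resize(b,(395,int(260*395/300))+()) if 0 else cv2.resize(b,(395,h))]))
E
```

```text
dx 0.0043 r 0.1566 a 1.766 tilt 43.29 q [-51.6  35.   39.1 123.4  33.4 -45.6] F [ 2.6  1.6 -5.7] op 0.008156628892202427
[0.42592911 0.04294092 1.49717386] [-1.77301761e+02 -8.59822089e-02 -8.99132434e+01]
[ 0.48128712 -0.3304879   0.22512887] [179.91210731 -43.23803197  75.10270511] [-51.54631783  34.94893618  39.09329074 123.37546685  33.40270047
 -45.56178595]
[1.16869386 0.83487811 1.07477677] [-131.40165319   -0.91283909  142.55862209]
[ 0.48130521 -0.33026649  0.22534571] [179.90120091 -43.20943778  75.13133423] [-51.52366641  34.91078499  39.07740626 123.36757469  33.38754709
 -45.54958865]
```

View pics/ts9.png

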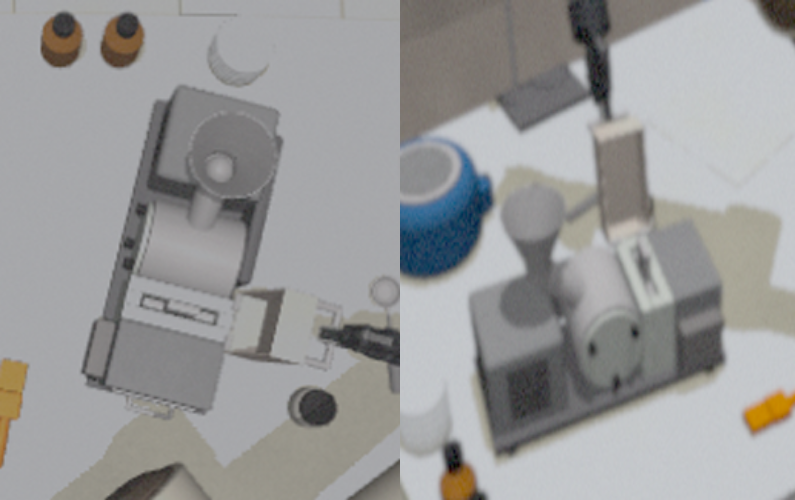

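Call:
play_rows:
  rows:
    - [0.76,[0,0,0],[0,0,0]]
    - [0.76,[0,0,0],[0,0,0]]
    - [0.76,[0,0,-0.5],[0,0,0]]
    - [0.76,[0,0,-1],[0,0,0]]
    - [0.76,[0,0,-2],[0,0,0]]
    - [0.76,[0,0,-2],[0,0,0]]
    - [0.76,[0,0,-2],[0,0,0]]

```text
time: 10.85
ee_pos: [0.4645, -0.3676, 0.2689]
tcp_rot: [178.4, -41.9, 75.4]
wrist_force: [-1.4, -0.2, -0.4]
opening: 0.0205
```

```bash
python3 look.py wrist w10
```

```text
[ 0.35881243 -0.45668621  0.39398336] [161.14193819 -41.94680074  75.45626604]
[ 0.46340173 -0.36794222  0.27035334] [178.37025937 -41.84984962  75.40102123] [-54.61129879  38.92078996  50.77690341 130.51794832  31.94312004
 -47.7529644 ]
```

View pics/w10.png

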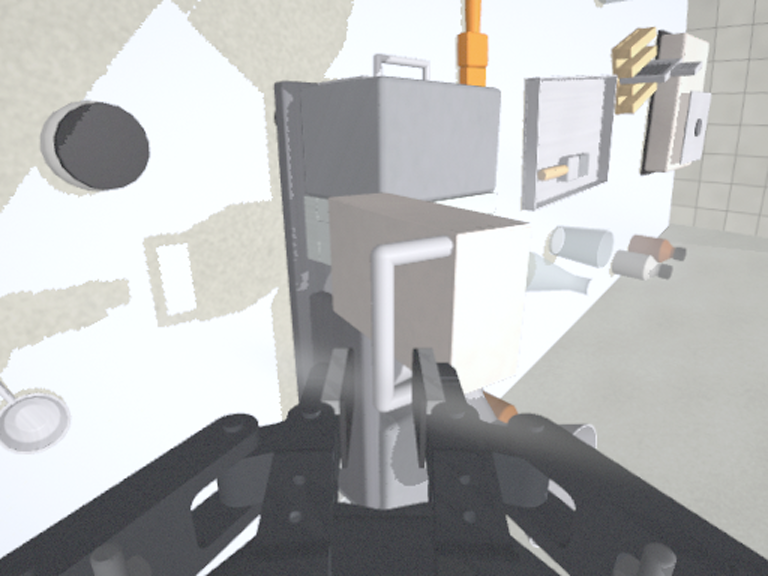

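Call:
play_rows:
  rows:
    - [0.76,[0.6,0,-0.6],[1,-5,0]]
    - [0.76,[1.2,0,-1.2],[0.6,-6,0]]
    - [0.76,[1.4,0,-1.8],[0,-6,0]]
    - [0.76,[1.2,0,-2],[0,-6,0]]

```text
time: 11.3
ee_pos: [0.4619, -0.362, 0.3383]
tcp_rot: [-179.2, -18.6, 74.6]
wrist_force: [0.1, -0.4, 0.8]
opening: 0.0209
```

```bash
python3 arc.py|cut -c1-200; python3 -c "
from workcell import get_obs
o=get_obs();print(o['ee_pos'],o['tcp_rot'])"
```

```text
dx -0.0058 r 0.2691 a 1.507 tilt 18.58 q [-46.2  29.2  53.7 125.   15.4 -32.3] F [ 0.1 -0.4  0.8] op 0.020858787275318792
[ 0.46185973 -0.36201033  0.33827747] [-179.19262835  -18.57005712   74.5665947 ]
```

```bash
cat > go.py <<'E'
# go.py x y z yaw n claw  (tool down)
import sys
from h import *
from workcell import get_obs
from scipy.spatial.transform import Slerp
x,y,z,yaw=map(float,sys.argv[1:5]);n=int(sys.argv[5]);cl=float(sys.argv[6])
o=get_obs();P0=np.array(o["ee_pos"]);R0=R.from_euler('xyz',o["tcp_rot"],degrees=True);R1=R.from_euler('xyz',[180,0,yaw],degrees=True)
print(P0.round(4),o["tcp_rot"].round(2),"F",o["wrist_force"].round(1),"op",round(o["opening"],4),"t",o["time"],"q",o["q"].round(1))
rv=(R0.inv()*R1).as_rotvec();P1=np.array([x,y,z])
M=R0;P=P0
for i in range(1,n+1):
    M2=R0*R.from_rotvec(rv*i/n);P2=P0+(P1-P0)*i/n
    s=M.inv().apply(P2-P)*100;w=(M.inv()*M2).as_rotvec(degrees=True)
    print("[%g, [%.2f, %.2f, %.2f], [%.1f, %.1f, %.1f]],"%(cl,*s,*w));M,P=M2,P2
E
python3 go.py .535 -.17 .40 -14.8 12 .76
```

```text
[ 0.4619 -0.362   0.3383] [-179.19  -18.57   74.57] F [ 0.1 -0.4  0.8] op 0.0209 t 11.3 q [-46.2  29.2  53.7 125.   15.4 -32.3]
[0.76, [1.78, 0.16, 0.05], [-1.3, -1.2, 7.4]],
[0.76, [1.79, -0.07, 0.02], [-1.3, -1.2, 7.4]],
[0.76, [1.76, -0.30, -0.02], [-1.3, -1.2, 7.4]],
[0.76, [1.71, -0.52, -0.07], [-1.3, -1.2, 7.4]],
[0.76, [1.63, -0.73, -0.11], [-1.3, -1.2, 7.4]],
[0.76, [1.52, -0.93, -0.17], [-1.3, -1.2, 7.4]],
[0.76, [1.38, -1.12, -0.22], [-1.3, -1.2, 7.4]],
[0.76, [1.22, -1.28, -0.27], [-1.3, -1.2, 7.4]],
[0.76, [1.04, -1.42, -0.32], [-1.3, -1.2, 7.4]],
[0.76, [0.84, -1.53, -0.37], [-1.3, -1.2, 7.4]],
[0.76, [0.63, -1.62, -0.42], [-1.3, -1.2, 7.4]],
[0.76, [0.41, -1.68, -0.47], [-1.3, -1.2, 7.4]],
```

Call:
play_rows:
  rows:
    - [0.76,[1.8,0.15,0],[-1.3,-1.2,7.4]]
    - [0.76,[1.8,-0.05,0],[-1.3,-1.2,7.4]]
    - [0.76,[1.75,-0.3,0],[-1.3,-1.2,7.4]]
    - [0.76,[1.7,-0.5,-0.1],[-1.3,-1.2,7.4]]
    - [0.76,[1.6,-0.75,-0.1],[-1.3,-1.2,7.4]]
    - [0.76,[1.5,-0.95,-0.2],[-1.3,-1.2,7.4]]
    - [0.76,[1.4,-1.1,-0.2],[-1.3,-1.2,7.4]]
    - [0.76,[1.2,-1.3,-0.3],[-1.3,-1.2,7.4]]
    - [0.76,[1.05,-1.4,-0.3],[-1.3,-1.2,7.4]]
    - [0.76,[0.85,-1.5,-0.4],[-1.3,-1.2,7.4]]
    - [0.76,[0.65,-1.6,-0.4],[-1.3,-1.2,7.4]]
    - [0.76,[0.4,-1.7,-0.5],[-1.3,-1.2,7.4]]

```text
time: 12.5
ee_pos: [0.5312, -0.1572, 0.4132]
tcp_rot: [178.5, -0.2, -18.7]
wrist_force: [0.2, -0.5, -0.4]
opening: 0.0206
```

```bash
python3 go.py .535 -.17 .40 -14.8 2 .76
```

```text
[ 0.5312 -0.1572  0.4132] [ 1.7846e+02 -1.7000e-01 -1.8670e+01] F [ 0.2 -0.5 -0.4] op 0.0206 t 12.5 q [-15.6  19.   51.8 122.7  -1.6  93.1]
[0.76, [0.38, 0.53, 0.68], [0.8, -0.1, -1.9]],
[0.76, [0.37, 0.55, 0.67], [0.8, -0.1, -1.9]],
```

Call:
play_rows:
  rows:
    - [0.76,[0,0,1.5],[0.8,0,-1.9]]
    - [0.76,[0,0,2],[0.7,0,-1.9]]
    - [0.7,[0,0,0],[0,0,0]]

```text
time: 12.8
ee_pos: [0.5313, -0.154, 0.3779]
tcp_rot: [180.0, -0.0, -14.9]
wrist_force: [0.3, -1.4, 0.0]
opening: 0.0256
```

```bash
python3 look.py wrist w11 sieve_tab sieve flap
```

```text
[ 0.55086433 -0.08216302  0.54773645] [ 1.62747481e+02 -5.98662202e-02 -1.49501148e+01]
[ 0.53115917 -0.15410196  0.3795852 ] [ 1.79949658e+02 -1.31723691e-01 -1.49924014e+01] [-1.61518765e+01  1.47374739e+01  4.18929492e+01  1.17022760e+02
 -4.76662394e-02  8.88405275e+01]
sieve_tab []
sieve [(array([ 0.5147, -0.1677,  0.1622]), 0.93)]
flap [(array([ 0.4909, -0.304 ,  0.2054]), 0.72)]
```

View pics/w11.png

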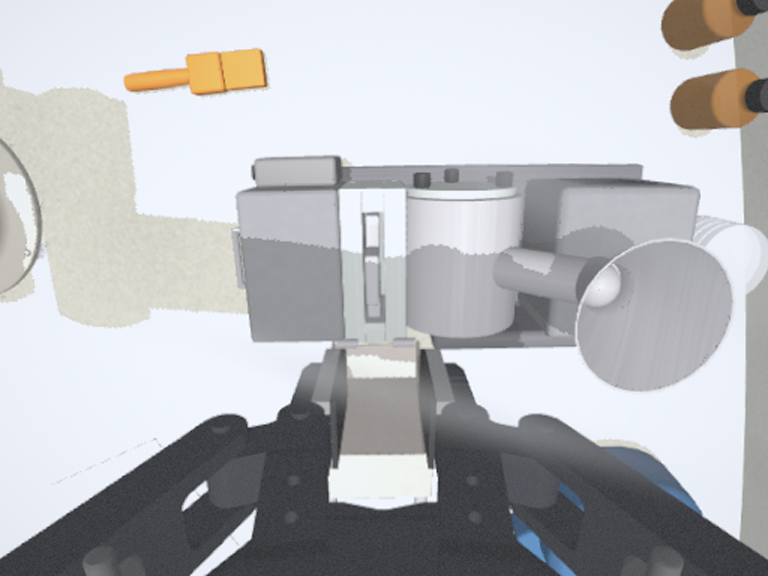

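Run:
```python
from h import *
import pickle
from fit import mill
c=pickle.load(open("w11.pkl","rb"));x0,y0,x1,y1=220,110,290,240;k=4.5
i=bright(c["img"][y0:y1,x0:x1,::-1])
i=cv2.resize(i,None,fx=k,fy=k,interpolation=cv2.INTER_CUBIC);j=i.copy()
p=np.load("p.npy")
off=np.array([x0,y0])-.5
drawbox(j,c,mill(p,box(-6,6,-22,22,135,178)*1000),(0,0,255),k,off)
drawbox(j,c,mill(p,box(-10,10,-54,54,140,140)*1000),(0,255,0),k,off)
drawbox(j,c,mill(p,box(-30,30,-75,75,140,140)*1000),(255,0,0),k,off)
cv2.imwrite("pics/w11z.png",np.hstack([i,j]))
```

```text
(no output)
```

View pics/w11z.png

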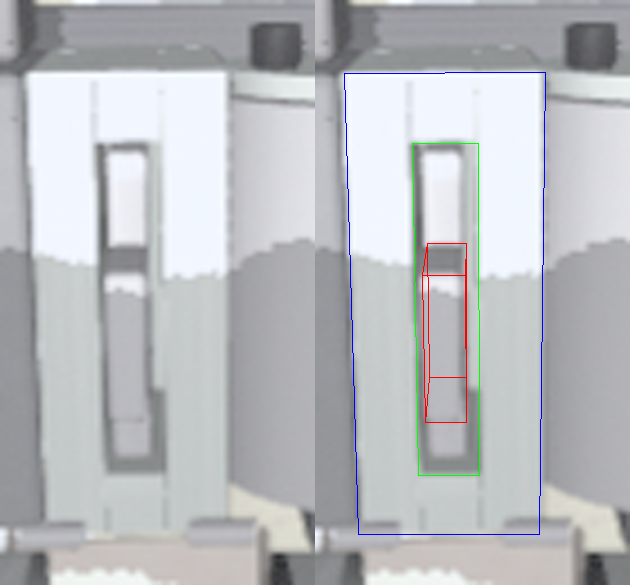

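```bash
python3 go.py .5138 -.1857 .20 -14.8 6 .6
```

```text
[ 0.5319 -0.1546  0.3814] [179.94  -0.35 -15.02] F [-0.7 -0.1  0.4] op 0.0254 t 13.0 q [-1.62e+01  1.48e+01  4.22e+01  1.17e+02 -1.00e-01  8.88e+01]
[0.6, [-0.18, 0.58, 3.02], [0.0, -0.1, -0.0]],
[0.6, [-0.17, 0.58, 3.02], [0.0, -0.1, -0.0]],
[0.6, [-0.17, 0.58, 3.02], [0.0, -0.1, -0.0]],
[0.6, [-0.17, 0.58, 3.02], [0.0, -0.1, -0.0]],
[0.6, [-0.16, 0.58, 3.02], [0.0, -0.1, -0.0]],
[0.6, [-0.16, 0.58, 3.02], [0.0, -0.1, -0.0]],
```

Call:
play_rows:
  rows:
    - [0.6,[-0.2,0.6,3],[0,0,0]]
    - [0.6,[-0.2,0.6,3],[0,0,0]]
    - [0.6,[-0.2,0.6,3],[0,0,0]]
    - [0.6,[-0.2,0.6,3],[0,0,0]]
    - [0.6,[-0.1,0.6,3],[0,0,0]]
    - [0.6,[-0.1,0.5,2.5],[0,0,0]]
    - [0.6,[0,0,0],[0,0,0]]

```text
time: 13.7
ee_pos: [0.5159, -0.1894, 0.2091]
tcp_rot: [179.8, -1.1, -15.3]
wrist_force: [0.0, -0.1, -0.3]
opening: 0.0344
```

```bash
python3 go.py .5138 -.1857 .12 -14.8 4 .6;python3 look.py wrist w12
```

```text
[ 0.5159 -0.1894  0.2091] [179.84  -1.09 -15.32] F [ 0.  -0.1 -0.3] op 0.0344 t 13.7 q [-20.1   3.8   9.3  94.4  -0.1  85.2]
[0.6, [-0.12, -0.08, 2.23], [0.0, -0.3, -0.1]],
[0.6, [-0.11, -0.08, 2.23], [0.0, -0.3, -0.1]],
[0.6, [-0.10, -0.08, 2.23], [0.0, -0.3, -0.1]],
[0.6, [-0.08, -0.08, 2.23], [0.0, -0.3, -0.1]],
[ 0.53301947 -0.11649253  0.37871724] [162.61502217  -1.12014538 -15.335294  ]
[ 0.51651403 -0.1894048   0.21125919] [179.8309105   -1.2287285  -15.30963738] [-2.01006202e+01  3.77635996e+00  9.48933571e+00  9.44744198e+01
 -6.58821403e-02  8.52101183e+01]
```

View pics/w12.png

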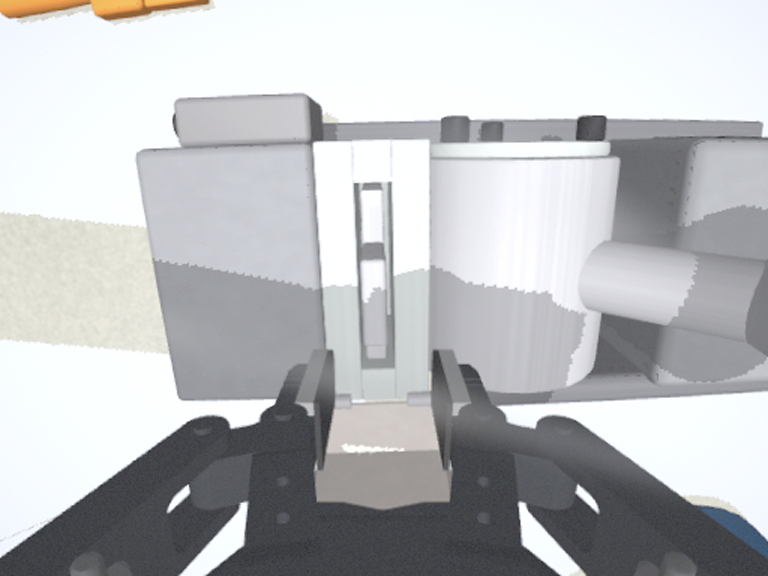

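Call:
play_rows:
  rows:
    - [0.6,[-0.15,-0.1,2.3],[0,-0.4,-0.2]]
    - [0.6,[-0.15,-0.1,2.3],[0,-0.4,-0.2]]
    - [0.6,[-0.1,-0.1,1.4],[0,-0.4,-0.1]]
    - [0.6,[0,0,0],[0,0,0]]

```text
time: 14.15
ee_pos: [0.5182, -0.1866, 0.1592]
tcp_rot: [179.8, -0.6, -14.9]
wrist_force: [0.4, 0.1, -0.6]
opening: 0.0344
```

```bash
python3 look.py wrist w13;python3 go.py .5138 -.1857 .118 -14.8 3 .6
```

```text
[ 0.5360389  -0.11370855  0.32877312] [162.54331868  -0.6660324  -14.87709108]
[ 0.51855244 -0.18684836  0.16045268] [179.75628106  -0.73399434 -14.86249947] [-19.71335204   3.61032195   3.68162709  89.31933175  -0.18077961
  85.14952222]
[ 0.5186 -0.1868  0.1605] [179.76  -0.73 -14.86] F [0.1 0.6 0.4] op 0.0338 t 14.2 q [-19.7   3.6   3.7  89.3  -0.2  85.1]
[0.6, [-0.18, -0.00, 1.41], [0.1, -0.2, -0.0]],
[0.6, [-0.18, -0.00, 1.41], [0.1, -0.2, -0.0]],
[0.6, [-0.17, 0.00, 1.41], [0.1, -0.2, -0.0]],
```

View pics/w13.png

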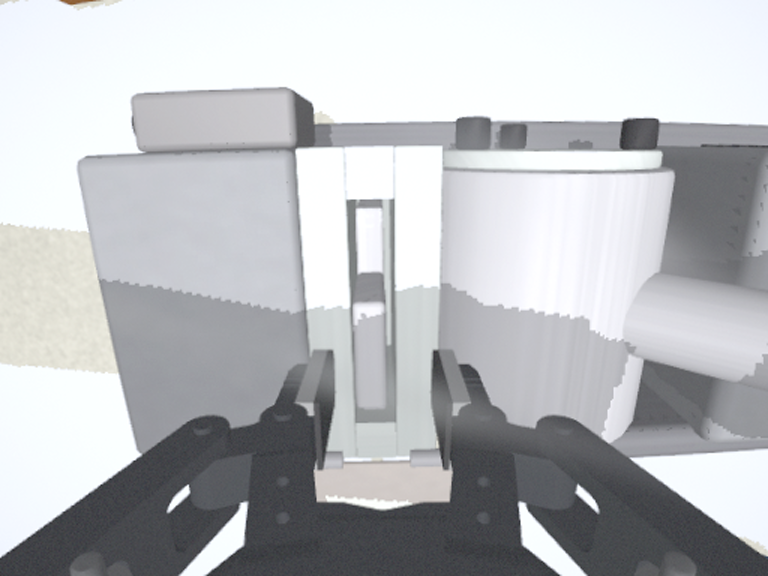

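Call:
play_rows:
  rows:
    - [0.6,[-0.25,0,0.3],[0,-0.4,0]]
    - [0.6,[-0.2,0,1.3],[0,-0.3,0]]
    - [0.6,[-0.05,0,1.3],[0,0,0]]
    - [0.6,[0,0,1.1],[0,0,0]]
    - [0.6,[0,0,0],[0,0,0]]

```text
time: 14.7
ee_pos: [0.515, -0.1861, 0.1208]
tcp_rot: [179.7, -0.2, -14.9]
wrist_force: [-0.1, 0.6, 0.8]
opening: 0.0343
```

```bash
python3 look.py wrist w14;python3 go.py .5138 -.1857 .118 -14.8 1 .6
```

```text
[ 0.5339956  -0.11338172  0.29029839] [162.51091756  -0.27774214 -14.89100552]
[ 0.51518346 -0.18618142  0.12162084] [179.73105503  -0.28660876 -14.87356354] [-19.73078127   3.45124904  -0.76348652  85.47691274  -0.24371125
  85.14279914]
[ 0.5152 -0.1862  0.1216] [179.73  -0.29 -14.87] F [ 0.2  0.4 -0.9] op 0.0344 t 14.75 q [-19.7   3.5  -0.8  85.5  -0.2  85.1]
[0.6, [-0.15, -0.01, 0.36], [0.3, -0.3, -0.1]],
```

View pics/w14.png

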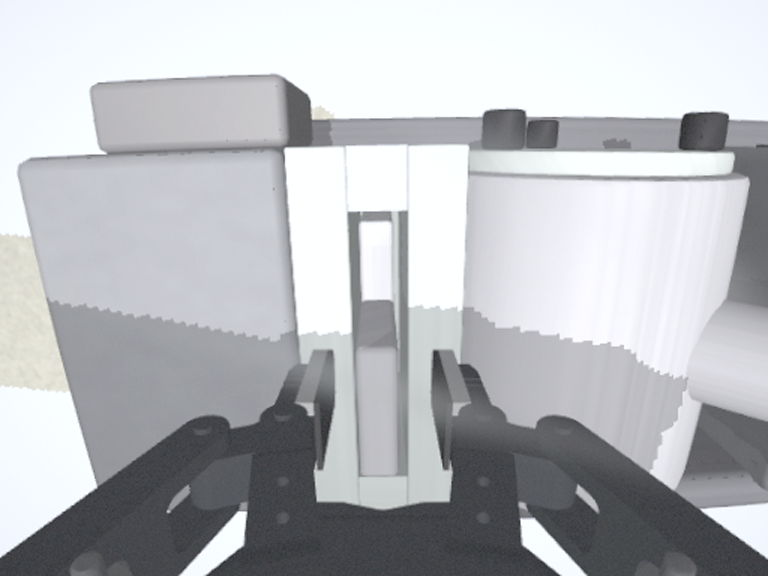

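Call:
play_rows:
  newtons: 60
  rows:
    - [0.6,[-0.15,0,0.3],[0.3,-0.3,0]]
    - [0.8,[0,0,0],[0,0,0]]
    - [1,[0,0,0],[0,0,0]]
    - [1,[0,0,0],[0,0,0]]
    - [1,[0,0,0],[0,0,0]]

```text
time: 15.25
ee_pos: [0.5139, -0.186, 0.1194]
tcp_rot: [-179.9, -0.0, -14.9]
wrist_force: [0.4, 0.1, -1.8]
opening: 0.0113
```

```bash
python3 look.py wrist w15;python3 go.py .5138 -.1857 .118 -14.8 1 .6
```

```text
[ 0.53331783 -0.11432222  0.28925073] [ 1.62830624e+02 -5.82953415e-02 -1.48991835e+01]
[ 0.51388511 -0.18595585  0.11927053] [-1.79946199e+02 -2.22911411e-02 -1.48828594e+01] [-1.99249443e+01  3.59213864e+00 -8.73532188e-01  8.55168527e+01
  5.55514578e-02  8.49579131e+01]
[ 0.5139 -0.186   0.1193] [-1.7995e+02 -2.0000e-02 -1.4880e+01] F [-0.8 -0.2 -1.4] op 0.011 t 15.3 q [-19.9   3.6  -0.9  85.5   0.1  85. ]
[0.6, [-0.01, -0.02, 0.13], [-0.1, -0.0, -0.1]],
```

View pics/w15.png

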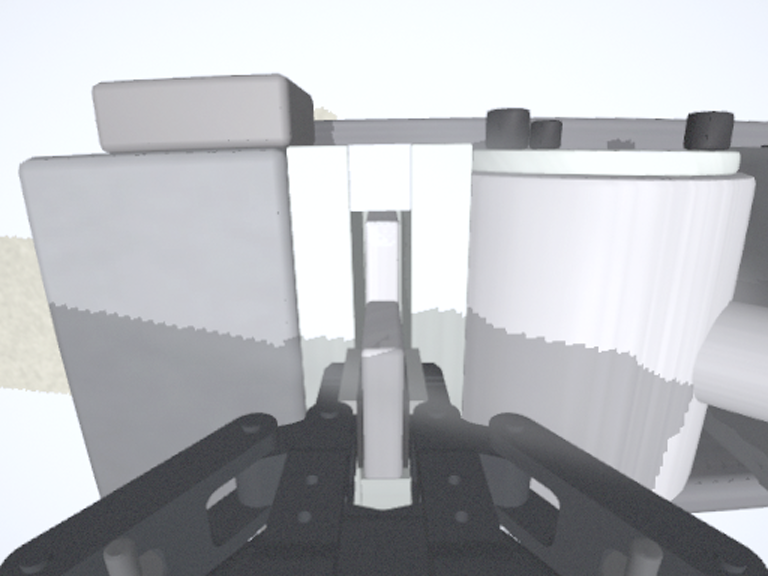

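Call:
play_rows:
  rows:
    - [1,[0,0,-0.5],[0,0,0]]
    - [1,[0,0,-1],[0,0,0]]
    - [1,[0,0,-1],[0,0,0]]
    - [1,[0,0,-1],[0,0,0]]
    - [1,[0,0,0],[0,0,0]]

```text
time: 15.8
ee_pos: [0.514, -0.186, 0.1582]
tcp_rot: [-180.0, -0.1, -14.9]
wrist_force: [-0.1, -0.4, -1.4]
opening: 0.0112
```

```bash
python3 look.py wrist w16;python3 go.py .5139 -.186 .28 -14.9 1 1
```

```text
[ 0.53332485 -0.11430802  0.3280896 ] [ 1.62824796e+02 -1.07183621e-01 -1.48946700e+01]
[ 0.51389378 -0.18598801  0.15737371] [-1.79950380e+02 -3.42430088e-02 -1.48789331e+01] [-1.99260315e+01  3.72880698e+00  3.47073397e+00  8.97121820e+01
  5.24399296e-02  8.49529003e+01]
[ 0.5139 -0.186   0.1574] [-1.7995e+02 -3.0000e-02 -1.4880e+01] F [ 0.3 -0.4 -1.6] op 0.0112 t 15.85 q [-19.9   3.7   3.5  89.7   0.1  85. ]
[1, [0.01, -0.01, -12.26], [-0.0, -0.0, 0.0]],
```

View pics/w16.png

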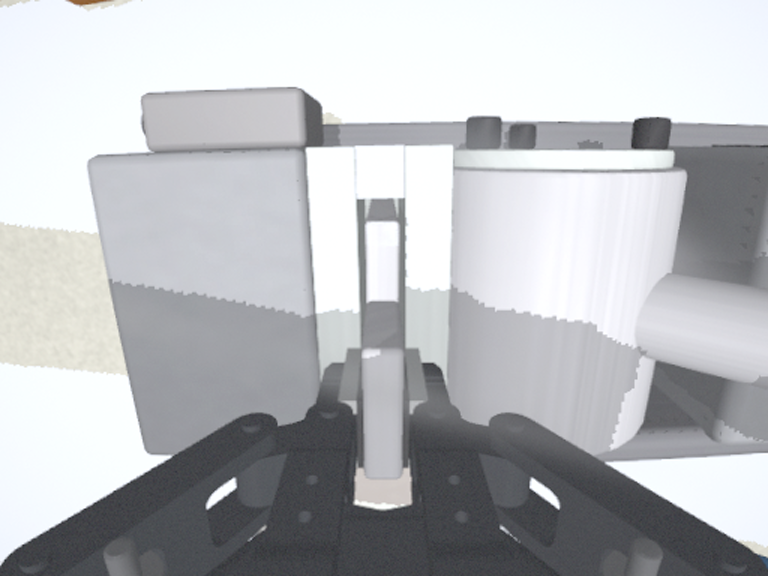

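Call:
play_rows:
  rows:
    - [1,[0,0,-1.2],[0,0,0]]
    - [1,[0,0,-1.5],[0,0,0]]
    - [1,[0,0,-1.5],[0,0,0]]
    - [1,[0,0,-1.5],[0,0,0]]
    - [1,[0,0,-1.5],[0,0,0]]
    - [1,[0,0,-1.5],[0,0,0]]
    - [1,[0,0,-1.5],[0,0,0]]
    - [1,[0,0,-1],[0,0,0]]
    - [1,[0,0,0],[0,0,0]]

```text
time: 16.75
ee_pos: [0.5128, -0.1857, 0.2773]
tcp_rot: [-179.9, 0.0, -14.9]
wrist_force: [-0.8, 0.4, -1.4]
opening: 0.0113
```

```bash
python3 look.py wrist w17;python3 look.py scene s17 tray; python3 look.py top t17 tray
```

```text
[ 0.53231372 -0.11406083  0.44723005] [ 1.62833526e+02 -5.86512901e-03 -1.48947878e+01]
[ 0.51268798 -0.18566359  0.27654331] [-1.79941707e+02  6.47124883e-02 -1.48796678e+01] [-1.99371192e+01  6.75192102e+00  2.01067209e+01  1.03424399e+02
  5.23617004e-02  8.49425498e+01]
[1.16869386 0.83487811 1.07477677] [-131.40165319   -0.91283909  142.55862209]
[ 0.51255356 -0.18559373  0.27565792] [-1.79936307e+02  1.28921507e-01 -1.48769423e+01] [-1.99348733e+01  6.76424282e+00  2.00180054e+01  1.03387797e+02
  5.20793887e-02  8.49420798e+01]
tray [(array([0.5409, 0.3213, 0.0041]), 0.86), (array([0.6067, 0.3049, 0.0171]), 0.69)]
[0.42592911 0.04294092 1.49717386] [-1.77301761e+02 -8.59822089e-02 -8.99132434e+01]
[ 0.51229635 -0.18549913  0.2748671 ] [-179.9296446     0.20229602  -14.87896798] [-1.99348425e+01  6.77373981e+00  1.99370471e+01  1.03371016e+02
  5.22539270e-02  8.49441549e+01]
tray [(array([0.5522, 0.3157, 0.0007]), 0.86)]
```

View pics/w17.png

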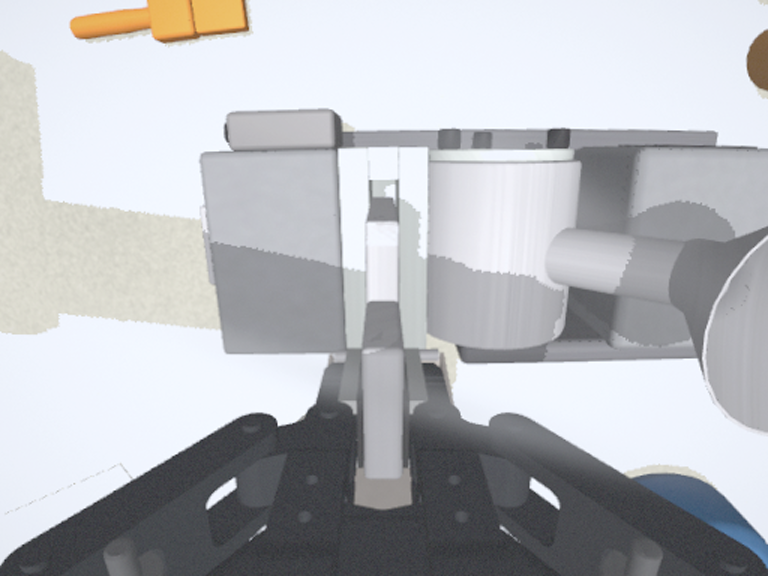

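View pics/s17.png

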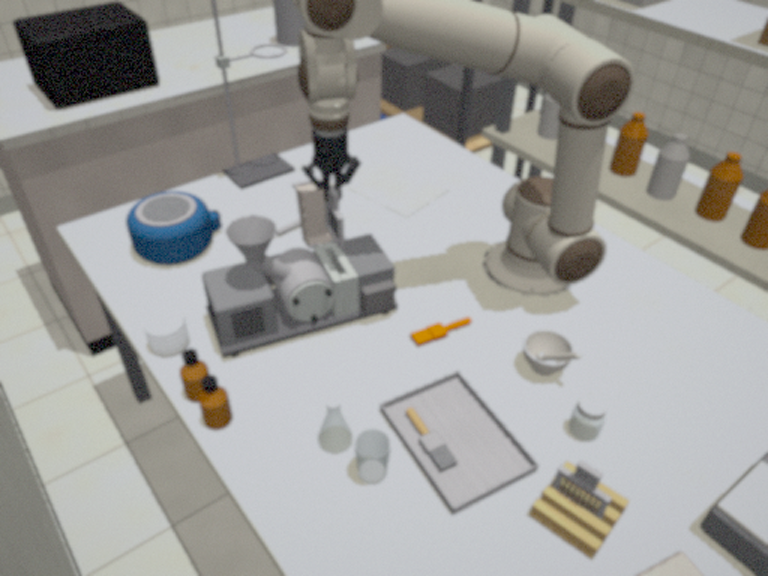

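View pics/t17.png

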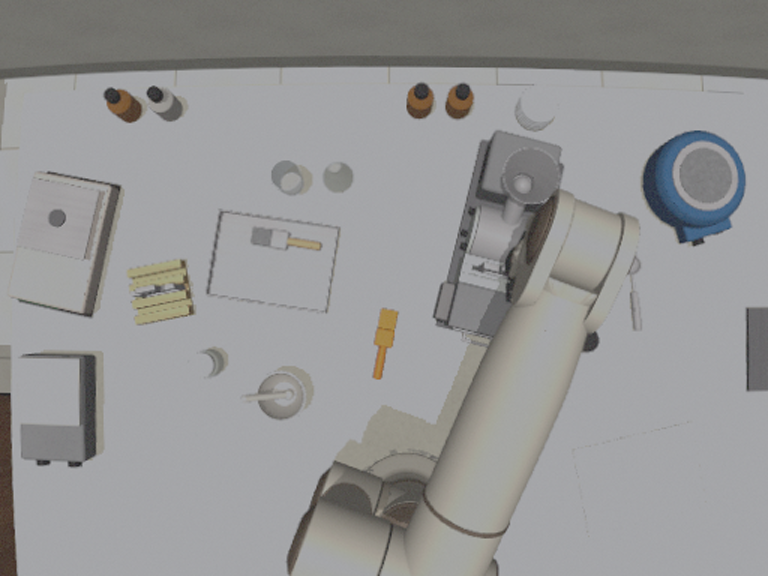

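```bash
python3 - <<'E'
from h import *
import pickle
c=pickle.load(open("t17.pkl","rb"))
q=np.array([atz(c,np.array(u)/1.5,.025) for u in [(220,211),(340,228),(327,311),(207,294)]])
print(q,q.mean(0),np.linalg.norm(np.diff(q,axis=0),axis=1))
c=pickle.load(open("s17.pkl","rb"))
q=np.array([atz(c,np.array(u)/1.5,.025) for u in [(458,374),(536,465),(455,510),(381,409)]])
print(q.mean(0),np.linalg.norm(np.diff(q,axis=0),axis=1))
E
python3 go.py .545 .32 .27 0 18 1
```

```text
[[0.6667129  0.4249688  0.025     ]
 [0.62684331 0.14945622 0.025     ]
 [0.43923324 0.1776861  0.025     ]
 [0.47685389 0.45173936 0.025     ]] [0.55241084 0.30096262 0.025     ] [0.2783824  0.18972207 0.27662339]
[0.5627056  0.31500446 0.025     ] [0.26803902 0.19220882 0.26794886]
[ 0.5122 -0.1855  0.2747] [-179.93    0.22  -14.88] F [-0.3 -0.2 -1.7] op 0.0111 t 17.0 q [-1.990e+01  6.800e+00  1.990e+01  1.034e+02  1.000e-01  8.490e+01]
[1, [-0.54, -2.76, 0.03], [-0.0, 0.0, -0.8]],
[1, [-0.51, -2.77, 0.03], [-0.0, 0.0, -0.8]],
[1, [-0.47, -2.78, 0.03], [-0.0, 0.0, -0.8]],
[1, [-0.42, -2.78, 0.03], [-0.0, 0.0, -0.8]],
[1, [-0.38, -2.79, 0.03], [-0.0, 0.0, -0.8]],
[1, [-0.34, -2.79, 0.03], [-0.0, 0.0, -0.8]],
[1, [-0.30, -2.80, 0.03], [-0.0, 0.0, -0.8]],
[1, [-0.26, -2.80, 0.03], [-0.0, 0.0, -0.8]],
[1, [-0.22, -2.81, 0.03], [-0.0, 0.0, -0.8]],
[1, [-0.18, -2.81, 0.03], [-0.0, 0.0, -0.8]],
[1, [-0.14, -2.81, 0.03], [-0.0, 0.0, -0.8]],
[1, [-0.10, -2.81, 0.03], [-0.0, 0.0, -0.8]],
[1, [-0.06, -2.81, 0.03], [-0.0, 0.0, -0.8]],
[1, [-0.02, -2.81, 0.03], [-0.0, 0.0, -0.8]],
[1, [0.02, -2.81, 0.03], [-0.0, 0.0, -0.8]],
[1, [0.06, -2.81, 0.03], [-0.0, 0.0, -0.8]],
[1, [0.10, -2.81, 0.03], [-0.0, 0.0, -0.8]],
[1, [0.14, -2.81, 0.03], [-0.0, 0.0, -0.8]],
```

Call:
play_rows:
  rows:
    - [1,[-0.3,-1.5,0],[0,0,-0.8]]
    - [1,[-0.45,-2.7,0],[0,0,-0.8]]
    - [1,[-0.4,-2.8,0],[0,0,-0.8]]
    - [1,[-0.35,-2.8,0],[0,0,-0.8]]
    - [1,[-0.3,-2.8,0],[0,0,-0.8]]
    - [1,[-0.25,-2.8,0],[0,0,-0.8]]
    - [1,[-0.2,-2.8,0],[0,0,-0.8]]
    - [1,[-0.2,-2.8,0],[0,0,-0.8]]
    - [1,[-0.1,-2.8,0],[0,0,-0.8]]
    - [1,[-0.1,-2.8,0],[0,0,-0.8]]
    - [1,[-0.1,-2.8,0],[0,0,-0.8]]

```text
time: 18.1
ee_pos: [0.5349, 0.1249, 0.2704]
tcp_rot: [-179.8, 0.7, -5.6]
wrist_force: [0.0, -1.0, -1.6]
opening: 0.0111
```

```bash
python3 go.py .554 .308 .255 0 9 1
```

```text
[0.5349 0.1249 0.2704] [-179.82    0.69   -5.62] F [ 0.  -1.  -1.6] op 0.0111 t 18.1 q [ 12.9   7.6  20.4 103.3   0.4 108.5]
[1, [0.01, -2.04, 0.18], [-0.0, 0.1, -0.6]],
[1, [0.04, -2.04, 0.18], [-0.0, 0.1, -0.6]],
[1, [0.06, -2.04, 0.18], [-0.0, 0.1, -0.6]],
[1, [0.08, -2.04, 0.17], [-0.0, 0.1, -0.6]],
[1, [0.10, -2.04, 0.17], [-0.0, 0.1, -0.6]],
[1, [0.12, -2.04, 0.17], [-0.0, 0.1, -0.6]],
[1, [0.15, -2.04, 0.17], [-0.0, 0.1, -0.6]],
[1, [0.17, -2.04, 0.17], [-0.0, 0.1, -0.6]],
[1, [0.19, -2.04, 0.17], [-0.0, 0.1, -0.6]],
```

Call:
play_rows:
  rows:
    - [1,[0,-2.4,0.15],[0,0.1,-0.6]]
    - [1,[0.05,-2.2,0.15],[0,0.1,-0.6]]
    - [1,[0.05,-2.2,0.15],[0,0.1,-0.6]]
    - [1,[0.1,-2,0.15],[0,0.1,-0.6]]
    - [1,[0.1,-2,0.15],[0,0.1,-0.6]]
    - [1,[0.15,-2,0.15],[0,0.1,-0.6]]
    - [1,[0.2,-1.8,0.15],[0,0.1,-0.6]]
    - [1,[0.2,-1.2,0.15],[0,0.1,-0.6]]
    - [1,[0.2,-0.6,0],[0,0,-0.5]]
    - [1,[0,0,0],[0,0,0]]
    - [1,[0,0,0],[0,0,0]]

```text
time: 19.2
ee_pos: [0.5488, 0.3047, 0.2539]
tcp_rot: [-179.9, 0.3, 0.6]
wrist_force: [-0.3, -0.5, -2.3]
opening: 0.0113
```

```bash
python3 go.py .554 .308 .255 0 2 1; python3 look.py scene s18 sieve; python3 look.py top t18 sieve; python3 look.py wrist w18
```

```text
[0.5488 0.3047 0.2539] [-179.89    0.28    0.65] F [-0.3 -0.5 -2.3] op 0.0113 t 19.2 q [ 28.9  18.2  31.1 103.    0.2 118.3]
[1, [0.26, -0.16, -0.06], [-0.1, 0.1, 0.3]],
[1, [0.26, -0.16, -0.06], [-0.1, 0.1, 0.3]],
[1.16869386 0.83487811 1.07477677] [-131.40165319   -0.91283909  142.55862209]
[0.54882649 0.30457925 0.25393746] [-179.88413452    0.27167331    0.63575784] [ 28.91428279  18.21808171  31.05818845 103.02446544   0.23074477
 118.27842841]
sieve [(array([0.5529, 0.3183, 0.2364]), 0.74), (array([0.5449, 0.3223, 0.0031]), 0.64)]
[0.42592911 0.04294092 1.49717386] [-1.77301761e+02 -8.59822089e-02 -8.99132434e+01]
[0.54888475 0.30438212 0.25419348] [-179.86842751    0.25068142    0.61042487] [ 28.894024    18.19042788  31.05277306 103.020755     0.23464623
 118.28356258]
sieve [(array([0.549 , 0.2736, 0.2701]), 0.44)]
[0.54888778 0.37832994 0.42426187] [162.90254418   0.20676882   0.59334143]
[0.54886722 0.30445405 0.25422571] [-179.86421215    0.24679602    0.61493978] [ 28.89961703  18.18822603  31.05370953 103.01846992   0.23652018
 118.28465393]
```

View pics/s18.png

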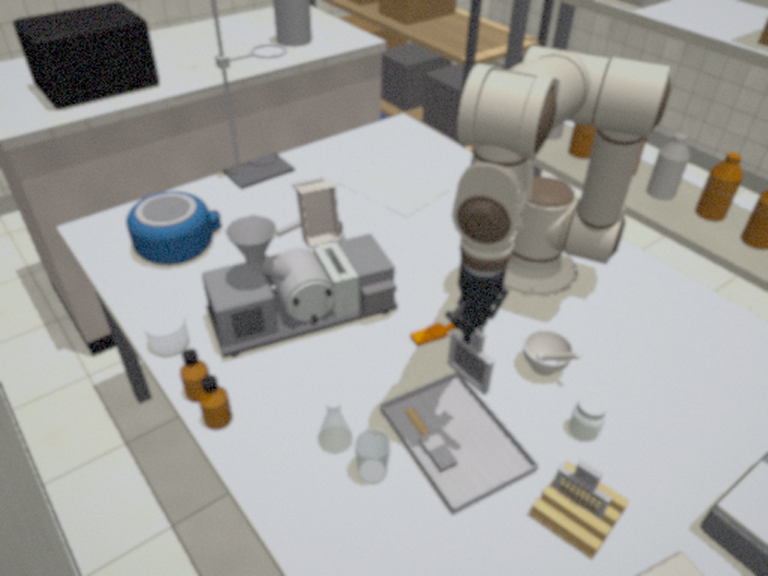

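View pics/w18.png

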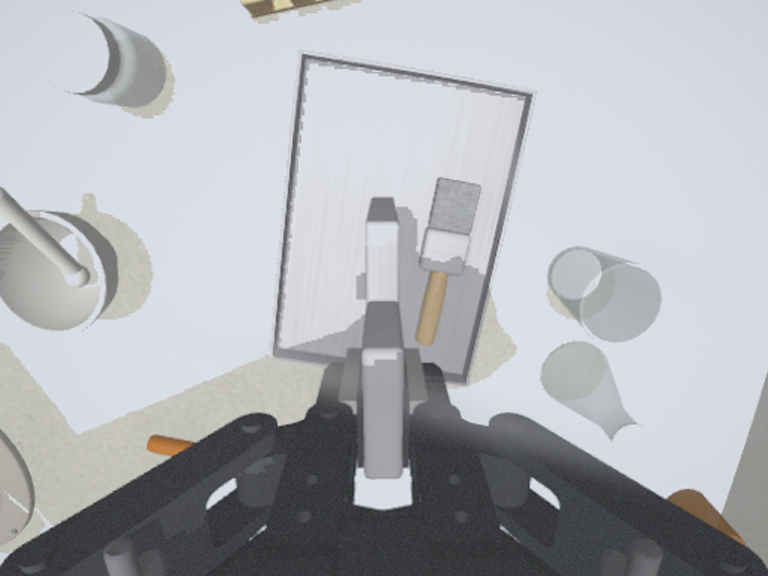

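View pics/t18.png

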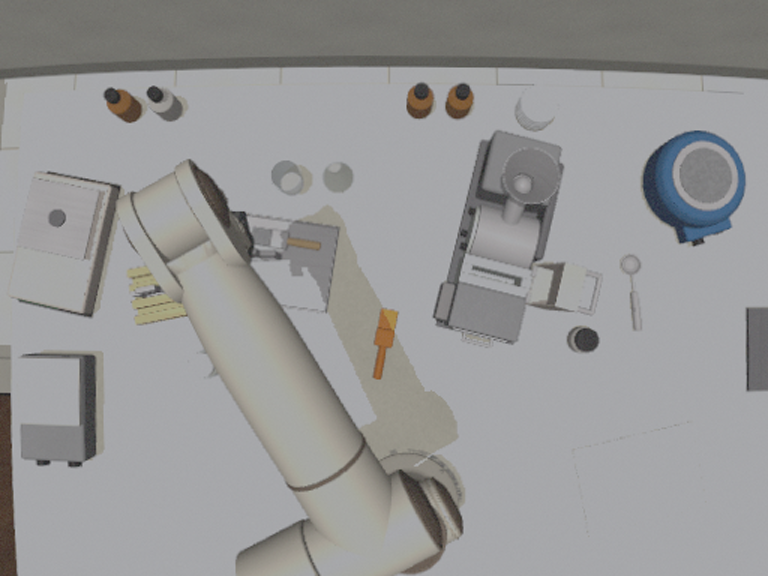

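```bash
python3 - <<'E'
from h import *
import pickle
c=pickle.load(open("w18.pkl","rb"))
q=np.array([atz(c,np.array(u)/1.5,.025) for u in [(302,53),(534,93),(465,382),(274,355)]])
print(q,q.mean(0),np.linalg.norm(np.diff(q,axis=0),axis=1))
# sieve bottom far edge ~ predicted
ee=np.array([.5489,.3045,.254]);
for z in (-.069,.016,.059): print(z,(proj(c,[ee+[dx,dy,z] for dx in(-.006,.006) for dy in(-.05,.05,-.022,.022)])*1.5).round(0).tolist())
E
python3 go.py .557 .307 .25 0 2 1
```

```text
[[0.48076941 0.45520448 0.025     ]
 [0.67404826 0.42689874 0.025     ]
 [0.63270163 0.15644043 0.025     ]
 [0.44257328 0.18389363 0.025     ]] [0.55752315 0.30560932 0.025     ] [0.19534056 0.27360051 0.19210014]
-0.069 [[372.0, 368.0], [372.0, 197.0], [372.0, 324.0], [372.0, 249.0], [392.0, 368.0], [395.0, 197.0], [393.0, 324.0], [394.0, 249.0]]
0.016 [[366.0, 462.0], [366.0, 221.0], [366.0, 404.0], [366.0, 298.0], [395.0, 463.0], [401.0, 222.0], [397.0, 404.0], [399.0, 298.0]]
0.059 [[361.0, 549.0], [359.0, 247.0], [361.0, 480.0], [360.0, 348.0], [398.0, 549.0], [407.0, 248.0], [400.0, 480.0], [404.0, 349.0]]
[0.5489 0.3045 0.2542] [-179.86    0.25    0.61] F [ 0.9 -0.3 -1.7] op 0.011 t 19.45 q [ 28.9  18.2  31.1 103.    0.2 118.3]
[1, [0.41, -0.12, 0.21], [-0.1, 0.1, 0.3]],
[1, [0.41, -0.12, 0.21], [-0.1, 0.1, 0.3]],
```

Call:
play_rows:
  rows:
    - [1,[0.4,-0.1,0.2],[0,0,0.3]]
    - [1,[0.35,0,0.1],[0,0,0.3]]
    - [1,[0,0,0],[0,0,0]]
    - [1,[0,0,0],[0,0,0]]
    - [1,[0,0,0],[0,0,0]]
    - [1,[0,0,0],[0,0,0]]
    - [1,[0,0,0],[0,0,0]]
    - [1,[0,0,0],[0,0,0]]

```text
time: 20.25
ee_pos: [0.5573, 0.3047, 0.2513]
tcp_rot: [-179.9, 0.2, -0.1]
wrist_force: [0.0, -0.5, -2.5]
opening: 0.011
```

```bash
python3 go.py .556 .306 .25 0 1 1; python3 look.py wrist w19; python3 look.py scene s19; python3 -c "
from workcell import get_obs
import numpy as np
o=get_obs();print(o['ee_pos'],o['tcp_rot'],o['qd'].round(2),o['time'])"
```

```text
[0.5573 0.3047 0.2513] [-1.7986e+02  2.2000e-01 -1.2000e-01] F [ 0.  -0.5 -2.5] op 0.011 t 20.25 q [ 28.6  19.2  32.  102.9   0.2 118.7]
[1, [-0.13, -0.13, 0.13], [-0.1, 0.2, -0.1]],
[0.55816601 0.3786096  0.42134445] [ 1.62911553e+02  1.82781920e-01 -1.35248031e-01]
[0.55726969 0.30470564 0.25128362] [-1.79858289e+02  2.23557821e-01 -1.16758938e-01] [ 28.55557936  19.21399907  32.01848002 102.93263278   0.23159714
 118.67235576]
[1.16869386 0.83487811 1.07477677] [-131.40165319   -0.91283909  142.55862209]
[0.55730942 0.30469057 0.25134009] [-1.79854860e+02  2.16557072e-01 -1.19463282e-01] [ 28.55284375  19.211221    32.02144551 102.930589     0.23124645
 118.67233842]
[0.55730942 0.30469057 0.25134009] [-1.79854860e+02  2.16557072e-01 -1.19463282e-01] [-0.05  0.07  0.    0.02  0.01 -0.06] 20.35
```

View pics/w19.png

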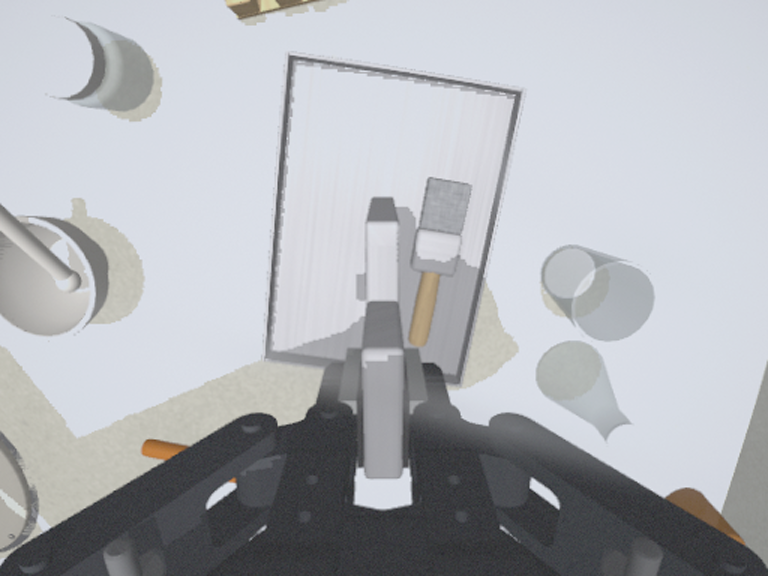

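View pics/s19.png

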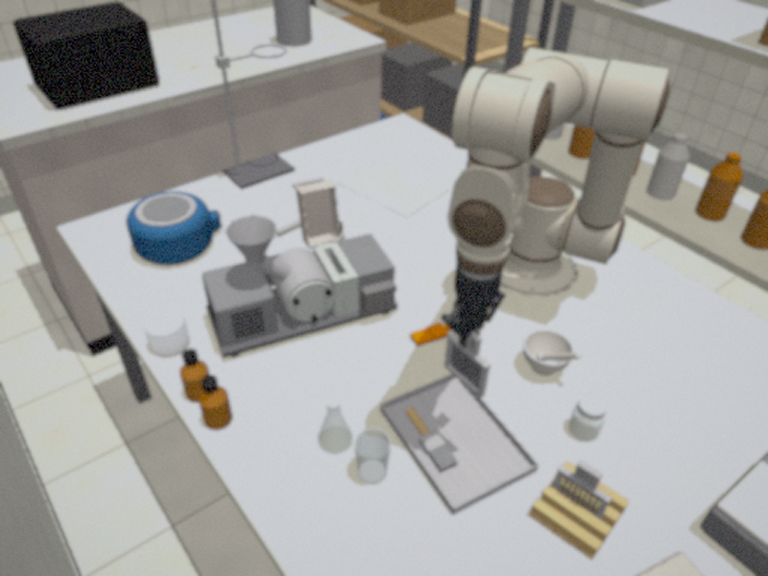

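All good and still; handing in.

```bash
python3 -c "
from workcell import job_done
print(job_done())"
```

```text
the job is handed in; nothing more can be done
None
```

The flap is standing open and the sieve is out of its slot, held still over the middle of the tray. I handed the job in at about 20 s of the 50 s allowed.

- **Flap:** I swung it over by its handle to about 1.77 rad and let go. It was still standing open in the last scene picture.
- **Sieve:** I gripped its pull tab at 60 N and drew it straight up, with no sign of snagging in the wrist force.
- **Final hold:** The gripper is at (0.557, 0.305); I measured the tray's middle at about (0.556, 0.306). By the grip geometry, the sieve's lower edge is about 18 cm above the bench. The mesh is square to the far edge and the plate upright, each within about 0.2°. The grip opening is steady at 11 mm and the joints are still.
- **Other things:** The tray, brush, spare sieve and glassware look unmoved in the last pictures. The largest wrist force I saw was about 12 N.

**Checks that disagreed:**
- **First grasp:** My first try at the flap handle closed on nothing. The cameras showed the fingertips about 3–4 cm farther back than the tool description gives, so I used that measured offset for both grasps.
- **Joint 4:** While backing off the handle it read 130.518°, right at its 130.52° limit. I saw no reading past the limit and moved away at once.
- **Tray centre:** Separate estimates of it differ by about 1–2 cm. I relied on the closest view, from the wrist camera.

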